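Turn lino blocks on the chute and lay a brick repeat in the galley

ROBOT

A 7-joint arm with a two-finger parallel gripper is mounted at the origin on the work surface. World frame = base frame: x ahead of the robot, y to its left, z up, the work surface at z = 0. Lengths are in m, angles in rad, forces in N, time in s.
With the tool pointing down it reaches from about 0.4 to 0.85 m from the base axis. Payload 10.4 kg.
Tool frame: the origin (TCP) lies at the very end of the fingers, on their centre line; the grasp point (between the pads) lies 19 mm behind it (manip.tcp_to_grasp is the distance from the TCP to the grasp point, in m); x points along the fingers, y is the direction in which the jaws open and shut, and the axes are right-handed (so a half turn about x gives the same grasp; the last joint's range is limited). The gripper opens to 85 mm and grips with 20 to 120 N. Pads are 22 mm wide; open, the fingers measure 114 mm over their backs; the gripper's body (76 mm by 85 mm) begins 54 mm behind the grasp point. The pads swing forward as they close: fully open they stand 13 mm farther back than shut.
Start: joints at [-1.212, 0.332, -0.065, 1.46, 0.022, 1.35, -0.088], TCP at [0.233, 0.58, 0.231] pointing down, gripper open.
Joint ranges: [-2.6, 2.6], [-0.5, 2.12], [-1.47, 1.34], [0.16, 2.42], [-1.27, 4.41], [0.06, 2.06], [-2.6, 2.6]. Speed limits (rad/s): [2.22, 2.22, 2.79, 2.79, 3.14, 3.14, 3.14].

INTERFACE

Orientations are given as a unit quaternion [x, y, z, w].
In Python, from workcell import manip, cams, hand_in gives the robot as it stands.
- The arm moves only by the shell command python3 -m handwheel 'ROWS' [FORCE]. ROWS is text: rows parted by semicolons, each of 7 numbers parted by spaces: the shift along the tool's x, y, z in mm, then the turn, a rotation vector about the tool's x, y, z in rad, then the finger opening in mm, from 0 to 85.4. A call has 1 to 8 rows; each row shifts and turns the commanded pose from where the row before left it, along the tool's axes as they then stand; what a row does not reach is not made up. A row lasts 1/10 s, in which the tool goes at most 50 mm and 8.59 degrees, less where a joint would pass 70% of its speed; a pose out of reach is approached as far as the arm can. A call with a gripper value outside its range is refused whole. The fingers move at their own pace and stop on an object; FORCE is the grip in N (left out, the last holds). Time passes only in rows, so rows that do not move let the fingers close. It gives the time, the measured TCP pose, the force and the opening at its end, in the units of the state.
- manip.get_obs(): the state, without advancing time (a new reading comes with each control period).
- cams.camera(name): name is "side" or "top" or "wrist"; returns a dict with "color" (384x512x3 uint8, blue, green, red), "depth" (384x512 float32, m along the optical axis (not along the pixel's ray), 0 where there is no reading), "camera_matrix" (3x3 intrinsics, pixels), "origin" and "attitude" of the camera in the world; the wrist camera has in their place "T_tool_cam" (4x4, takes a point from camera to tool coordinates, whose origin is the TCP and whose axes are the tool frame's). Camera axes: x right, y down, z forward; pixel columns grow to the right and rows downward; lengths in m; the calibration is good to about 2 mm. A picture is of the moment at which its call begins: read the wrist's pose just before it.
- hand_in(): hands the job in, once; it reports no verdict.
Trained networks look in the newest picture that a camera, given by its name, has taken for a name from the list of things; names that differ only in an ending like _2 or _b are one class to them, and where a whole thing is asked for, a point or a joint stands for the part that bears it (a point fixed in the world has none). Each returns a list of dicts, best first, with "conf" (0 to 1); they miss things now and then, are a little off and sometimes report something else, mostly with a low value. They report only what shows in the picture. A call takes as long as a camera call. They do not tell look-alikes from the thing itself.
- cams.recognise(camera, thing): "box" ([left, top, width, height] in pixels, round what is visible of it).
- cams.outline_of(camera, thing): "region" (384x512 bool, what is visible of it) and "box" ([left, top, width, height] in pixels, round what is visible of it).
The state is a dict: "clock": time; "joint_pos": joint angles; "joint_velocities": joint speeds; "tau": joint torques, N m; "position": TCP position; "ee_rot": TCP orientation; "ft_force": force on the tool from outside, world axes, zero at the start; "torque": the same for the moment, N m; "grip_width": opening from 0.0 (shut) to 1.0 (fully open).
Only numpy, scipy, OpenCV 4.12 (cv2) and the standard library are available. Lean on these libraries where they do the work, as an engineer would, in place of code of your own. Each camera call takes 0.05 s, during which the arm holds its last target.

TASK

Make up the brick repeat: lay every lino block face up in the galley, tight against the rims and one another, starting from the far left corner - two blocks to a course along the far rim, the next course half a block in from the left rim, any fifth block flush with the left rim again in a third course - filling each course from the left before starting the next. Turn the blocks that lie face down by tipping them off the shelf of the turn-over chute, so that they slide down its ramp onto their other face; roll them over nowhere else. Leave the tins and tools lying about where they are.

Things in the scene. Friction and masses are not known exactly. Their poses are not given: they have to be found in the camera images.
- down1: printing block 80 x 40 x 23 mm, about 65 g: pale wooden mount with a deep blue linoleum face with cream cut lines on one 80 x 40 side, bare wooden back on the other. Origin at its centre; x along the 80 mm, y along the 40 mm, z through the 23 mm. Starts lying FACE DOWN: its z axis points out of the bare back (up at the start), so the block is face up when z points straight down. May be absent (None from the start)
- down2: printing block 80 x 40 x 23 mm, about 65 g: pale wooden mount with a deep blue linoleum face with cream cut lines on one 80 x 40 side, bare wooden back on the other. Origin at its centre; x along the 80 mm, y along the 40 mm, z through the 23 mm. Starts lying FACE DOWN: its z axis points out of the bare back (up at the start), so the block is face up when z points straight down. May be absent (None from the start)
- down3: printing block 80 x 40 x 23 mm, about 65 g: pale wooden mount with a deep blue linoleum face with cream cut lines on one 80 x 40 side, bare wooden back on the other. Origin at its centre; x along the 80 mm, y along the 40 mm, z through the 23 mm. Starts lying FACE DOWN: its z axis points out of the bare back (up at the start), so the block is face up when z points straight down. May be absent (None from the start)
- down4: printing block 80 x 40 x 23 mm, about 65 g: pale wooden mount with a deep blue linoleum face with cream cut lines on one 80 x 40 side, bare wooden back on the other. Origin at its centre; x along the 80 mm, y along the 40 mm, z through the 23 mm. Starts lying FACE DOWN: its z axis points out of the bare back (up at the start), so the block is face up when z points straight down. May be absent (None from the start)
- up1: printing block 80 x 40 x 23 mm, about 65 g: pale wooden mount with a deep blue linoleum face with cream cut lines on one 80 x 40 side, bare wooden back on the other. Origin at its centre; x along the 80 mm, y along the 40 mm, z through the 23 mm. Starts lying FACE UP: its z axis points out of the blue face, and must go on pointing up. Always present
- chute: turn-over chute, fixed: plywood tower with a level shelf (100 mm wide, 75 mm deep, 123 mm up), an upright 72 mm step below its front lip, a short aluminium ramp (42 degrees, 100 mm wide), then a flat landing tray. Origin on the table under the middle of the shelf's front lip, z up, x across; runs down along its own -y: shelf y = 0 to +75, ramp 0 to -50, tray -50 to -180 mm
- shelf_lip (a point): middle of the shelf's straight front lip, on its surface, 123 mm up; axes as chute. A block lying in line with the chute tips over the lip once more than half its length overhangs: its leading end drops down the ramp and is tripped by the red edge at the ramp's foot (the tray stands 8 mm proud there), so that it topples on and lies on its other face on the tray, in about 1 s
- tray (a point): middle of the flat tray's surface (120 mm wide, 130 mm long), 14 mm above the table, 115 mm along -y from the lip; the sides are open, a stop 10 mm high over the tray crosses its far (-y) end; axes as chute. Turned blocks come to rest with their centre about 80 to 115 mm along -y from the lip, roughly in line with the chute
- galley: galley, fixed: flat steel tray 168 (its x) by 230 mm (its y), bed 4 mm thick, dark rims 3 mm thick and 16 mm high over the table on the far (+x), left (+y) and right (-y) sides, open on the near (-x) side. Origin on the table under the middle of the bed, z up; inner faces of the rims at x = +80, y = +112 and y = -112 mm. Courses run along its y, the first along the far rim
- corner (a point): far left inner corner of the galley, on the bed's surface (4 mm above the table); axes as galley
- cell1 (a point): where the centre of the first block of the first course, against the far rim and the left rim, belongs (11.5 mm above the bed); 1 to 2 mm of slack between blocks is reckoned in; axes as galley
- cell2 (a point): where the centre of the second block of the first course, against the far rim and the end of the first block, belongs (11.5 mm above the bed); 1 to 2 mm of slack between blocks is reckoned in; axes as galley
- cell3 (a point): where the centre of the first block of the second course, half a length in from the left rim, straddling the joint of the first course, belongs (11.5 mm above the bed); 1 to 2 mm of slack between blocks is reckoned in; axes as galley
- cell4 (a point): where the centre of the second block of the second course, against the end of that block, belongs (11.5 mm above the bed); 1 to 2 mm of slack between blocks is reckoned in; axes as galley
- cell5 (a point): where the centre of the first block of the third course, against the left rim again, belongs (11.5 mm above the bed); 1 to 2 mm of slack between blocks is reckoned in; axes as galley
- tin_blue: ink tin with a blue band, 84 mm across, 70 mm high; a bystander, leave it alone; origin at its underside, z up
- tin_yellow: ink tin with a yellow band, 84 mm across, 70 mm high; a bystander, leave it alone; origin at its underside, z up
- brayer: ink roller with a wooden handle, about 170 mm long, 116 mm wide, 44 mm high; a bystander, leave it alone; origin at its underside, z up
- palette_knife: palette knife, 210 mm long, lying flat; a bystander, leave it alone; origin at its underside, z up
- tape_roll: roll of paper tape, 90 mm across, 24 mm high, lying flat; a bystander, leave it alone; origin at its underside, z up
There are look-alikes about, which are no part of the job. Leave any red look-alike of the up1 alone.

How it is judged:
By the outcome, as a careful person would: the job done as asked, in the order asked, and still so for the second after the job is handed in, with the robot touching nothing.
Of down1, down2, down3, down4 only 3 to 4 are there at a start; the rules pass over those that are not, and their reading is None.
At some moment in a run one of down1, down2, down3, down4, up1 may be knocked a few centimetres aside while the robot is not near it.
It also fails if it takes over 210 s, if anything falls off the work surface, if the arm or the gripper's body presses on something with over 40 N, if the wrist force passes 120 N, or if a joint passes its speed limit or range.

## Working session

There is one attempt and no reset: what is moved stays moved. The work goes in short steps, Python scripts to look and compute and a shell command to move; the robot and the scene stay as the last step left them, time stands still between calls to the robot, and variables do not carry over. Pictures are saved under pics/ and viewed, and the job is handed in when it is done.

```bash
ls; mkdir -p pics; cat > h.py <<'E'
import numpy as np, cv2
from workcell import manip, cams, hand_in
from scipy.spatial.transform import Rotation as R
E
python3 - <<'E'
from h import *
o=manip.get_obs(); print({k:np.round(v,3) for k,v in o.items()}, manip.tcp_to_grasp)
for n in ['top','side','wrist']:
    c=cams.camera(n); cv2.imwrite(f'pics/{n}0.png',c['color']); print(n,c['camera_matrix'],{k:c[k] for k in c if k in('origin','attitude','T_tool_cam')})
E
```

```text
pics
{'clock': np.float64(0.0), 'joint_pos': array([-1.212,  0.333, -0.065,  1.461,  0.022,  1.35 , -0.089]), 'joint_velocities': array([-0.003, -0.001, -0.003, -0.   ,  0.   , -0.001, -0.001]), 'tau': array([-2.0000e-03, -6.2546e+01,  4.8000e-02, -3.9159e+01,  1.6000e-02,
        1.0000e-02, -0.0000e+00]), 'position': array([0.233, 0.58 , 0.231]), 'ee_rot': array([ 0.134,  0.694, -0.135,  0.694]), 'ft_force': array([ 0.405,  0.904, -0.042]), 'torque': array([0.001, 0.022, 0.001]), 'grip_width': np.float64(0.996)} 0.0187
top [[354.60980381   0.         254.86884094]
 [  0.         354.60980381 194.81883068]
 [  0.           0.           1.        ]] {'origin': array([ 0.36373609, -0.03821017,  1.13715211]), 'attitude': array([-0.69382183,  0.71402378, -0.05989819,  0.07206603])}
side [[397.33127736   0.         261.36224917]
 [  0.         397.33127736 191.35385086]
 [  0.           0.           1.        ]] {'origin': array([0.38749613, 0.70850605, 0.92123896]), 'attitude': array([-0.09183527,  0.92996069, -0.35448148,  0.03289795])}
wrist [[300.08675714   0.         258.13559067]
 [  0.         300.08675714 192.19722565]
 [  0.           0.           1.        ]] {'T_tool_cam': array([[-1.06708662e-03, -3.15519259e-01,  9.48918573e-01,
        -1.42534639e-01],
       [ 9.99999328e-01, -7.66088438e-04,  8.69800916e-04,
         5.11045263e-04],
       [ 4.52516607e-04,  9.48918864e-01,  3.15519865e-01,
        -8.18459484e-02],
       [ 0.00000000e+00,  0.00000000e+00,  0.00000000e+00,
         1.00000000e+00]])}
```

View pics/top0.png

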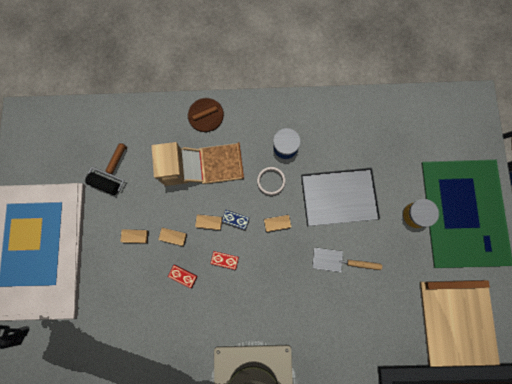

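View pics/side0.png

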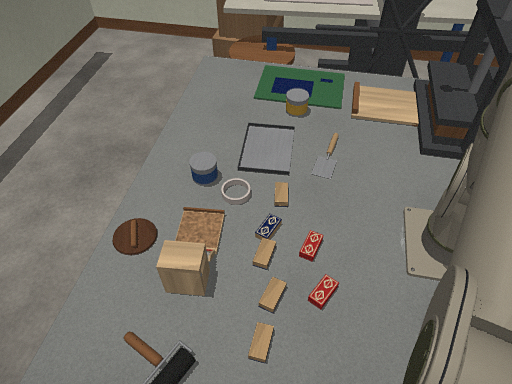

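View pics/wrist0.png

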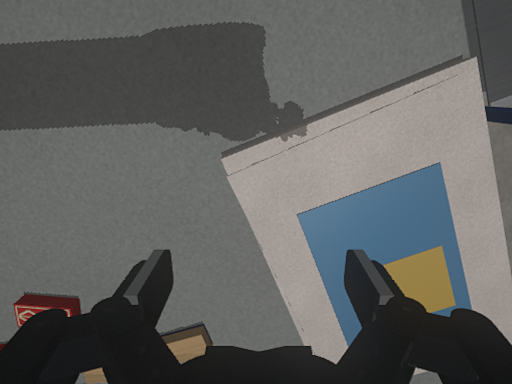

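```bash
cat >> h.py <<'E'
def cloud(c):
    K=c['camera_matrix'];d=c['depth'];v,u=np.mgrid[:384,:512]
    P=np.stack([(u-K[0,2])/K[0,0]*d,(v-K[1,2])/K[1,1]*d,d],-1)
    if 'origin' in c: Rm=R.from_quat(c['attitude']).as_matrix();t=c['origin']
    else:
        o=c['obs'];Rt=R.from_quat(o['ee_rot']).as_matrix();T=c['T_tool_cam']
        Rm=Rt@T[:3,:3];t=o['position']+Rt@T[:3,3]
    W=P@Rm.T+t; W[d==0]=np.nan
    return W,Rm,t
def take(n):
    o=manip.get_obs(); c=cams.camera(n); c['obs']=o; return c
def ray(c,uv,z):
    _,Rm,t=cloud(c);K=c['camera_matrix'];uv=np.atleast_2d(np.asarray(uv,float))
    d=np.c_[(uv-[K[0,2],K[1,2]])/[K[0,0],K[1,1]],np.ones(len(uv))]@Rm.T
    return t+d*((z-t[2])/d[:,2])[:,None]
def rect(c,mask,z):
    """fit rectangle of mask projected on plane z"""
    cs,_=cv2.findContours(mask.astype(np.uint8),cv2.RETR_EXTERNAL,cv2.CHAIN_APPROX_NONE)
    k=max(cs,key=cv2.contourArea)[:,0,:]
    p=ray(c,k,z)[:,:2]
    (x,y),(w,h),a=cv2.minAreaRect((p*1000).astype(np.float32))
    if w<h: w,h,a=h,w,a+90
    return x,y,w,h,(a+90)%180-90   # mm, angle of long axis from world x
E
python3 - <<'E'
from h import *
c=take('top')
for n in ['down1','up1','chute','galley','tray','tin_blue','tin_yellow','brayer','palette_knife','tape_roll']:
    for r in cams.outline_of('top',n):
        W,_,_=cloud(c); m=r['region']; z=W[m][:,2]
        print(n,round(r['conf'],2),r['box'],np.round(rect(c,m,.023 if n in('down1','up1') else .0),1),'z',np.round(np.nanpercentile(z,[5,50,95]),3))
W,_,_=cloud(c); print(np.nanmedian(W[280:300,230:260,2]),np.nanstd(W[285:295,230:260,2]))
E
```

```text
down1 0.78 [197.5, 212.3, 23.0, 15.4] [493.7 130.   79.7  40.9  82.7] z [0.019 0.023 0.027]
down1 0.74 [162.1, 227.1, 24.5, 16.5] [450.9 241.6  80.3  39.1  74.5] z [0.02  0.024 0.027]
down1 0.73 [263.7, 216.6, 27.2, 15.0] [482.7 -89.   81.7  43.  -82.2] z [0.011 0.023 0.027]
down1 0.7 [119.1, 229.1, 29.7, 11.3] [455.6 363.1  86.2  40.5  84.3] z [0.014 0.023 0.026]
down1 0.41 [300.5, 165.9, 80.0, 60.0] [ 562.2 -290.3  235.7  171.8  -86.1] z [0.001 0.005 0.012]
up1 0.82 [215.5, 253.0, 22.2, 14.3] [372.6  77.7  77.5  38.6  78.3] z [0.019 0.023 0.027]
up1 0.74 [168.6, 262.4, 29.0, 26.3] [328.4 209.7  82.4  41.4  62.9] z [0.018 0.023 0.027]
up1 0.63 [222.7, 206.3, 25.8, 26.1] [498.8  43.9  85.7  44.9  69.8] z [0.001 0.023 0.027]
up1 0.43 [118.6, 230.6, 30.4, 11.7] [456.  363.4  86.4  40.8  88.4] z [0.009 0.023 0.026]
chute 0.6 [299.9, 170.5, 79.9, 54.5] [ 567.3 -295.6  234.6  171.8  -86.4] z [0.001 0.005 0.011]
galley 0.68 [299.9, 168.8, 80.3, 57.2] [ 567.3 -294.8  237.   176.8  -87.2] z [0.001 0.005 0.013]
tray 0.91 [150.2, 141.7, 93.3, 42.9] [699.2 171.  301.3 150.7 -87.5] z [0.011 0.022 0.126]
tin_blue 0.8 [272.5, 126.6, 26.4, 30.1] [ 752.9 -130.6  105.3   87.3   -2.1] z [0.021 0.07  0.074]
tin_yellow 0.59 [403.0, 201.5, 36.0, 27.5] [ 504.7 -547.8  117.6   89.5  -82.2] z [0.01  0.07  0.074]
brayer 0.76 [84.5, 143.0, 39.8, 50.9] [641.8 481.7 125.8  59.6  66. ] z [0.02  0.034 0.046]
palette_knife 0.8 [314.0, 249.6, 65.2, 20.8] [ 356.8 -303.9  213.8   64.5   81.1] z [0.001 0.005 0.021]
tape_roll 0.78 [259.6, 166.7, 23.0, 26.4] [649.3 -76.4  82.9  44.7  83.5] z [0.009 0.024 0.028]
0.00036222926431261904 0.002195921030994883
```

```bash
python3 - <<'E'
import cv2
a=cv2.imread('pics/top0.png')[110:300,100:400]
cv2.imwrite('pics/top0c.png',cv2.resize(a,None,fx=2.6,fy=2.6,interpolation=cv2.INTER_CUBIC))
E
```

```text
(no output)
```

View pics/top0c.png

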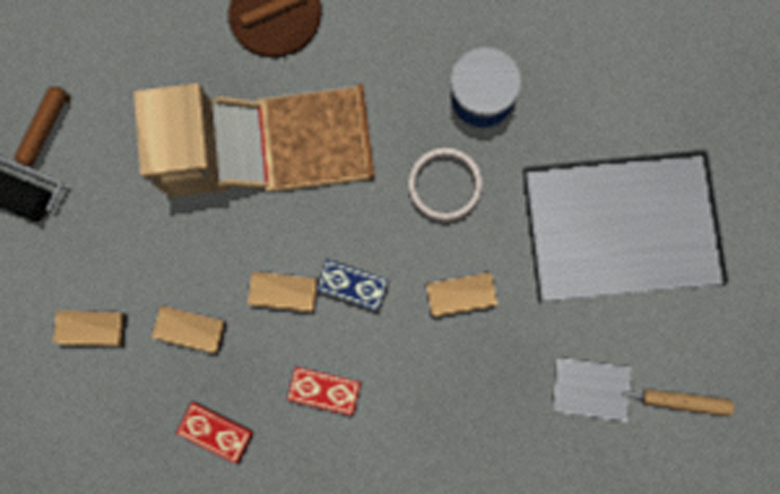

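```bash
cat >> h.py <<'E'
def down(phi):
    c,s=np.cos(phi),np.sin(phi)
    return np.array([[0,c,s],[0,s,-c],[-1,0,0]])
def plan(x,y,z,phideg,mx=45,n=None):
    """mm, deg: prints rows from current to target, tool down"""
    o=manip.get_obs();p=o['position']*1000;Rc=R.from_quat(o['ee_rot']).as_matrix()
    best=None
    for k in (0,180,-180):
        Rt=down(np.radians(phideg+k)); rv=R.from_matrix(Rc.T@Rt).as_rotvec()
        if best is None or np.linalg.norm(rv)<np.linalg.norm(best[0]): best=(rv,Rt)
    rv,Rt=best; d=np.array([x,y,z])-p
    N=n or max(1,int(np.ceil(max(np.linalg.norm(d)/mx,np.linalg.norm(rv)/.145))))
    print('pos',np.round(p,1),'d',np.round(d,1),'rv',np.round(rv,3),'N',N)
    Rk=Rc.copy()
    for i in range(N):
        s=Rk.T@(d/N); print(*np.round(s,1),*np.round(rv/N,3)); Rk=Rk@R.from_rotvec(rv/N).as_matrix()
def st():
    o=manip.get_obs();Rc=R.from_quat(o['ee_rot']).as_matrix()
    print('t',round(float(o['clock']),2),'p',np.round(o['position']*1000,1),'phi',round(float(np.degrees(np.arctan2(Rc[1,1],Rc[0,1]))),2),'tilt',np.round(Rc[:2,0],4),'grip',round(float(o['grip_width'])*85.4,1),'F',np.round(o['ft_force'],1))
E
python3 - <<'E'
from h import *
st()
c=take('top');W,_,_=cloud(c)
roi=np.zeros((384,512),bool);roi[130:200,140:250]=1
m=roi&(W[...,2]>.115)
print('shelf',rect(c,m,.123), np.nanmedian(W[m][:,2]))
cs,_=cv2.findContours(m.astype(np.uint8),0,2);k=max(cs,key=cv2.contourArea)
print(np.round(ray(c,cv2.approxPolyDP(k,3,True)[:,0],.123)[:,:2]*1000))
hsv=cv2.cvtColor(c['color'],cv2.COLOR_BGR2HSV)
# tray cork
m=roi&(np.arange(512)[None]>203)&(W[...,2]>.008)&(W[...,2]<.035)
print('tray',rect(c,m,.014))
# galley dark rim outline
roi=np.zeros((384,512),bool);roi[160:235,292:390]=1
for z,mm in ((.0,roi&(hsv[...,2]>115)),(0.016,roi&(hsv[...,2]<60))):
    print('gal',z,np.round(rect(c,mm,z),1))
    cs,_=cv2.findContours(mm.astype(np.uint8),0,2);k=max(cs,key=cv2.contourArea)
    print(np.round(ray(c,cv2.approxPolyDP(cv2.convexHull(k),3,True)[:,0],z)[:,:2]*1000))
E
```

```text
t 0.7 p [232.9 580.  231.3] phi 68.13 tilt [0.     0.0001] grip 85.3 F [ 0.8 -0.3  0.3]
shelf (672.2886352539062, 242.3355712890625, 102.61151885986328, 76.71237182617188, 5.79647970199585) 0.12359565329726474
[[725. 210.]
 [718. 285.]
 [618. 273.]
 [625. 199.]]
tray (689.1427001953125, 84.78880310058594, 128.39649963378906, 123.95199584960938, -84.25274753570557)
gal 0.0 [ 565.3 -301.5  322.2  244.8   88.1]
[[ 683. -464.]
 [ 440. -440.]
 [ 448. -136.]
 [ 689. -154.]]
gal 0.016 [ 597.4 -381.3  200.1   96.2   39.8]
[[ 643. -280.]
 [ 650. -400.]
 [ 490. -408.]]
```

```bash
python3 - <<'E'
from h import *
plan(499,80,200,-20,n=13)
E
```

```text
pos [232.8 580.  231.4] d [ 266.2 -500.   -31.4] rv [ 1.538 -0.    -0.   ] N 13
2.4 -28.1 33.3 0.118 -0.0 -0.0
2.4 -23.9 36.4 0.118 -0.0 -0.0
2.4 -19.5 39.0 0.118 -0.0 -0.0
2.4 -14.7 41.0 0.118 -0.0 -0.0
2.4 -9.8 42.5 0.118 -0.0 -0.0
2.4 -4.7 43.3 0.118 -0.0 -0.0
2.4 0.4 43.6 0.118 -0.0 -0.0
2.4 5.6 43.2 0.118 -0.0 -0.0
2.4 10.6 42.3 0.118 -0.0 -0.0
2.4 15.6 40.7 0.118 -0.0 -0.0
2.4 20.2 38.6 0.118 -0.0 -0.0
2.4 24.7 35.9 0.118 -0.0 -0.0
2.4 28.7 32.8 0.118 -0.0 -0.0
```

```bash
python3 -m handwheel '2 -28 33 0.118 0 0 70;2 -24 36 0.118 0 0 70;2 -20 39 0.118 0 0 70;2 -15 41 0.118 0 0 70;2 -10 42 0.118 0 0 70;2 -5 43 0.118 0 0 70;2 0 43 0.118 0 0 70;2 6 43 0.118 0 0 70' 40; python3 -m handwheel '2 11 42 0.118 0 0 70;2 16 41 0.118 0 0 70;2 20 39 0.118 0 0 70;2 25 36 0.118 0 0 70;2 29 33 0.118 0 0 70;0 0 0 0 0 0 70;0 0 0 0 0 0 70'
cat >> h.py <<'E'
def blocks(cam,thing='down1',z=.023,minc=.3):
    c=take(cam);out=[]
    for r in cams.outline_of(cam,thing):
        if r['conf']<minc: continue
        q=rect(c,r['region'],z)
        m=r['region'];b=c['color'][m].mean(0)
        out.append((q,r['conf'],b)); print(thing,round(r['conf'],2),'box',np.round(r['box']),'xywha',np.round(q,1),'bgr',np.round(b))
    return c,out
E
python3 - <<'E'
from h import *
st()
c,_=blocks('wrist','up1'); cv2.imwrite('pics/w1.png',c['color'])
blocks('wrist','down1')
E
```

```text
clock: 1.55
position: [0.3951, 0.2716, 0.2155]
ee_rot: [0.437, 0.556, -0.436, 0.556]
ft_force: [0.7, 0.4, 0.8]
grip_width: 0.821
clock: 2.25
position: [0.4989, 0.0796, 0.2053]
ee_rot: [0.579, 0.406, -0.579, 0.406]
ft_force: [-0.7, -0.1, 1.0]
grip_width: 0.817
t 2.25 p [498.9  79.6 205.3] phi -19.87 tilt [-0.      0.0001] grip 69.8 F [-0.7 -0.1  1. ]
up1 0.98 box [132. 166.  52.  71.] xywha [375.2  81.9  84.4  47.6  75.7] bgr [ 54.  61. 102.]
up1 0.89 box [39. 65. 51. 84.] xywha [331.9 209.2  81.3  52.2  62.7] bgr [ 73.  83. 144.]
up1 0.57 box [251. 159.  34.  73.] xywha [498.1  46.3  83.8  41.2  69.6] bgr [96. 90. 90.]
down1 0.93 box [264. 257.  53.  69.] xywha [482.7 -81.6  92.4  44.  -81.9] bgr [ 94. 123. 147.]
down1 0.81 box [214.  90.  48.  80.] xywha [492.4 129.7  80.4  41.7  82.4] bgr [105. 140. 167.]
down1 0.71 box [128.   0.  58.  81.] xywha [449.8 237.7  70.4  45.3  73.5] bgr [ 96. 128. 153.]
```

View pics/w1.png

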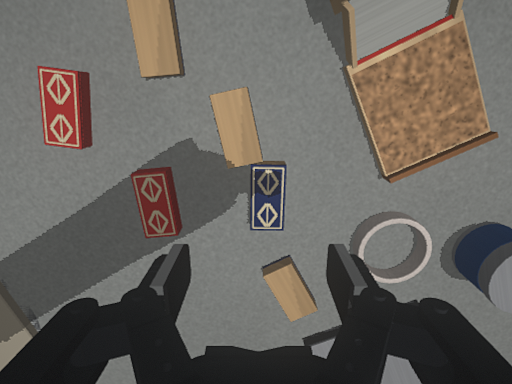

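```bash
python3 - <<'E'
from h import *
plan(498.3,45.5,4,-20.3)
E
```

```text
pos [498.3  81.7 205.3] d [   0.   -36.2 -201.3] rv [ 0.012 -0.     0.   ] N 5
40.3 2.4 6.8 0.002 -0.0 0.0
40.3 2.5 6.8 0.002 -0.0 0.0
40.3 2.5 6.8 0.002 -0.0 0.0
40.3 2.5 6.8 0.002 -0.0 0.0
40.3 2.5 6.8 0.002 -0.0 0.0
```

```bash
python3 -m handwheel '30 3 12 0.004 0 0 70;30 3 12 0.004 0 0 70;40 2 10 0.004 0 0 70;40 4 0 0 0 0 70;0 0 0 0 0 0 70' ; python3 -c "
from h import *
for i in range(3): st(); cams.camera('top')
plan(498.3,45.5,4,-20.3)"
```

```text
clock: 2.95
position: [0.495, 0.0443, 0.0613]
ee_rot: [-0.578, -0.404, 0.583, -0.403]
ft_force: [-1.2, 0.7, 0.6]
grip_width: 0.821
t 2.95 p [495.   44.3  61.3] phi -20.38 tilt [-0.0075 -0.0023] grip 70.1 F [-1.2  0.7  0.6]
t 3.0 p [496.7  44.7  64.1] phi -20.38 tilt [-0.0042 -0.0015] grip 70.3 F [-0.4  0.2  0.5]
t 3.05 p [498.2  45.   66. ] phi -20.38 tilt [-0.0008 -0.0003] grip 69.8 F [ 0.8 -0.2  0.5]
pos [499.2  45.2  67. ] d [ -0.9   0.3 -63. ] rv [-0.001 -0.001 -0.001] N 2
31.5 -0.5 0.1 -0.001 -0.001 -0.001
31.5 -0.5 0.0 -0.001 -0.001 -0.001
```

```bash
python3 -m handwheel '25 -0.5 0 0 0 0 70;25 0 0 0 0 0 70;12 0 0 0 0 0 70;0 0 0 0 0 0 70;0 0 0 0 0 0 70;0 0 0 0 0 0 30;0 0 0 0 0 0 30;0 0 0 0 0 0 30' 40;python3 -m handwheel '0 0 0 0 0 0 30;0 0 0 0 0 0 30' ; python3 -c "
from h import *
st()"
```

```text
clock: 3.9
position: [0.4987, 0.0447, 0.0044]
ee_rot: [0.581, 0.403, -0.58, 0.403]
ft_force: [-1.9, 0.4, 8.3]
grip_width: 0.46
clock: 4.1
position: [0.4987, 0.0448, 0.0045]
ee_rot: [0.581, 0.403, -0.58, 0.403]
ft_force: [-1.3, 0.8, 8.2]
grip_width: 0.459
t 4.1 p [498.7  44.8   4.5] phi -20.46 tilt [0.0016 0.0009] grip 39.2 F [-1.3  0.8  8.2]
```

```bash
python3 - <<'E'
from h import *
plan(555,-240,170,3.5,n=9)
E
```

```text
pos [498.7  44.8   4.5] d [  56.3 -284.8  165.5] rv [-0.418 -0.001 -0.001] N 9
-18.4 16.9 27.4 -0.046 -0.0 -0.0
-18.4 15.6 28.2 -0.046 -0.0 -0.0
-18.4 14.3 28.9 -0.046 -0.0 -0.0
-18.4 13.0 29.5 -0.046 -0.0 -0.0
-18.4 11.6 30.1 -0.046 -0.0 -0.0
-18.4 10.2 30.6 -0.046 -0.0 -0.0
-18.4 8.7 31.0 -0.046 -0.0 -0.0
-18.4 7.3 31.4 -0.046 -0.0 -0.0
-18.4 5.8 31.7 -0.046 -0.0 -0.0
```

Lift first, then travel.

```bash
python3 -m handwheel '-30 0 0 0 0 0 30;-50 0 0 0 0 0 30;-45 17 27 -0.046 0 0 30;-40 16 28 -0.046 0 0 30;0 15 30 -0.046 0 0 30;0 13 30 -0.046 0 0 30;0 12 30 -0.046 0 0 30;0 10 30 -0.046 0 0 30'; python3 -m handwheel '0 9 31 -0.046 0 0 30;0 7 32 -0.046 0 0 30;0 6 32 -0.046 0 0 30;0 0 0 0 0 0 30;0 0 0 0 0 0 30;0 0 0 0 0 0 30;0 0 0 0 0 0 30' ; python3 - <<'E'
from h import *
st()
c=take('wrist'); cv2.imwrite('pics/w2.png',c['color']); np.savez('w2.npz',**{k:c[k] for k in c if k!='obs'},**{'o_'+k:v for k,v in c['obs'].items()})
E
```

```text
clock: 4.9
position: [0.5359, -0.1435, 0.1636]
ee_rot: [0.52, 0.48, -0.519, 0.48]
ft_force: [1.0, -0.0, -0.7]
grip_width: 0.462
clock: 5.6
position: [0.5547, -0.2365, 0.1631]
ee_rot: [0.485, 0.515, -0.485, 0.514]
ft_force: [-0.6, 0.8, -1.3]
grip_width: 0.457
t 5.6 p [ 554.7 -236.5  163.1] phi 3.36 tilt [0.0002 0.0008] grip 39.0 F [-0.6  0.8 -1.3]
```

View pics/w2.png

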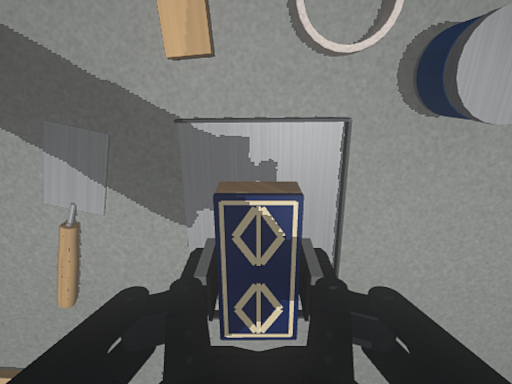

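```bash
python3 - <<'E'
import cv2
a=cv2.imread('pics/w2.png')[100:300,160:370]
cv2.imwrite('pics/w2c.png',cv2.resize(a,None,fx=3,fy=3,interpolation=cv2.INTER_NEAREST)[:600,:800])
E
```

```text
(no output)
```

View pics/w2c.png

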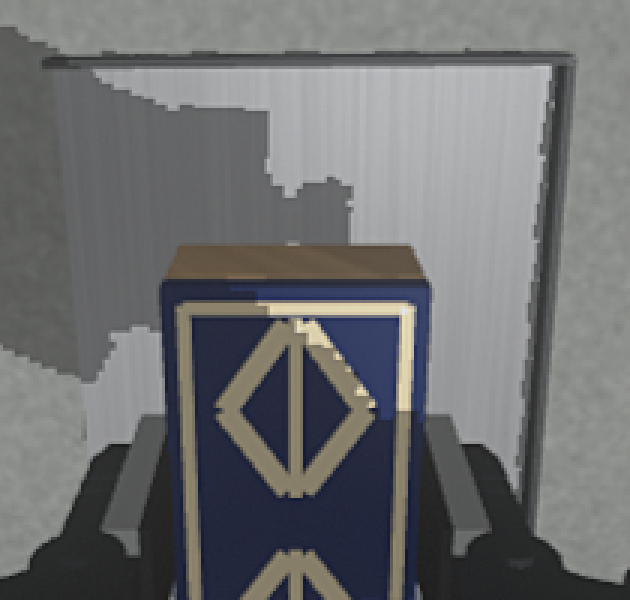

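```bash
python3 - <<'E'
from h import *
z=np.load('w2.npz');c={k:z[k] for k in z.files};c['obs']={k[2:]:z[k] for k in z.files if k[:2]=='o_'}
a=ray(c,[(344.2,124),(333.5,260)],.004)[:,:2]*1000
b=ray(c,[(180,122.3),(341.7,122.1)],.016)[:,:2]*1000
print(a,b)
d=b[1]-b[0];print('yaw left rim',np.degrees(np.arctan2(d[1],d[0])))
d=a[0]-a[1];print('yaw far rim',np.degrees(np.arctan2(d[1],d[0]))-90)
# profile columns
g=cv2.cvtColor(c['color'],cv2.COLOR_BGR2GRAY)
for r in (130,160,200,240): print(r,g[r,325:356])
for q in (200,260,330): print(q,g[114:128,q])
W,_,_=cloud(c)
E
```

```text
[[ 635.99206451 -178.87733402]
 [ 646.31172722 -330.99141708]] [[ 477.57329036 -185.35546945]
 [ 629.92655849 -176.31943309]]
yaw left rim 3.3942229863526823
yaw far rim 3.881090401701414
130 [179 181 178 177 179 182 180 178 178 179 179 177 176 175 178 181 187 163
  97  93  53  56  63  83  94  93 121 148 144 143 142]
160 [169 168 173 174 172 172 173 172 170 170 172 169 173 176 174 140  96  80
  54  58  73  96  90 113 147 143 141 140 139 141 144]
200 [161 159 160 162 161 158 157 159 160 163 162 137 101  94  60  56  60  78
  90  97 128 149 149 150 146 142 140 139 137 138 142]
240 [152 152 148 148 150 153 154 157 139  95  89  48  50  61  80  79 109 148
 142 142 142 141 141 138 135 136 140 142 139 138 138]
200 [142 144 148 136  67  60  86  79 102 155 167 163 161 163]
260 [143 147 137  87  71  79  93  94 134 182 175 175 174 174]
330 [141 145 133  65  67  97  89 116 175 187 183 182 182 182]
```

```bash
python3 - <<'E'
from h import *
z=np.load('w2.npz');c={k:z[k] for k in z.files};c['obs']={k[2:]:z[k] for k in z.files if k[:2]=='o_'}
A=ray(c,[(344.6,130),(335.4,240)],.004)[:,:2]*1000
B=ray(c,[(350.8,130),(341.2,240)],.016)[:,:2]*1000
b=ray(c,[(200,122.2),(260,122.0),(330,121.7)],.016)[:,:2]*1000
print(A,B,b)
for yaw in (3.4,3.8):
    g=np.array([np.cos(np.radians(yaw)),np.sin(np.radians(yaw))]);n=np.array([-g[1],g[0]])
    print(yaw,'far inner gx',A@g,B@g-3,'left inner gy',b@n)
    far=np.mean(np.r_[A@g,B@g-3]);left=np.mean(b@n)
    print('center',g*(far-80)+n*(left-112))
E
```

```text
[[ 637.24962118 -184.63981258]
 [ 644.95416134 -305.5875224 ]] [[ 639.64417809 -183.11855216]
 [ 647.36641685 -299.23938711]] [[ 496.40985773 -184.16871357]
 [ 552.92050512 -180.70080966]
 [ 618.84728879 -176.59344867]]
3.4 far inner gx [625.17763449 625.69564327] [624.65819701 625.48013768] left inner gy [-213.28481341 -213.17445517 -212.98420231]
center [ 563.57650247 -292.23853514]
3.8 far inner gx [623.61180713 623.28373214] [623.1019194  623.11139992] left inner gy [-216.66283028 -216.94773168 -217.21862595]
center [ 563.88314224 -292.21477087]
```

```bash
cat >> h.py <<'E'
YG=3.6
def G(gx,gy):
    a=np.radians(YG);g=np.array([np.cos(a),np.sin(a)]);n=np.array([-g[1],g[0]])
    return np.array([563.7,-292.2])+gx*g+gy*n
def Ginv(x,y):
    a=np.radians(YG);g=np.array([np.cos(a),np.sin(a)]);n=np.array([-g[1],g[0]]);d=np.array([x,y])-[563.7,-292.2]
    return np.array([d@g,d@n])
E
python3 - <<'E'
from h import *
x,y=G(40,68);print(x,y);plan(x,y,60,3.6);plan(x,y,10.5,3.6)
E
```

```text
599.3513138091377 -221.82256168570495
pos [ 554.7 -236.6  163.1] d [  44.6   14.8 -103.1] rv [-0.004 -0.001 -0.   ] N 3
34.4 15.1 -4.0 -0.001 -0.0 -0.0
34.4 15.1 -4.0 -0.001 -0.0 -0.0
34.4 15.2 -4.0 -0.001 -0.0 -0.0
pos [ 554.7 -236.6  163.1] d [  44.6   14.8 -152.6] rv [-0.004 -0.001 -0.   ] N 4
38.2 11.3 -3.0 -0.001 -0.0 -0.0
38.2 11.4 -3.0 -0.001 -0.0 -0.0
38.2 11.4 -3.0 -0.001 -0.0 -0.0
38.2 11.4 -3.0 -0.001 -0.0 -0.0
```

```bash
python3 -m handwheel '30 15 -4 -0.004 0 0 30;35 15 -4 0 0 0 30;30 15 -4 0 0 0 30;25 0 0 0 0 0 30;20 0 0 0 0 0 30;0 0 0 0 0 0 30;0 0 0 0 0 0 30;0 0 0 0 0 0 30'; python3 - <<'E'
from h import *
st();x,y=G(40,68);plan(x,y,9.5,3.6)
E
```

```text
clock: 6.45
position: [0.5996, -0.2234, 0.0246]
ee_rot: [0.485, 0.514, -0.484, 0.516]
ft_force: [0.5, -0.3, -0.0]
grip_width: 0.458
t 6.45 p [ 599.6 -223.4   24.6] phi 3.5 tilt [ 0.0022 -0.0004] grip 39.1 F [ 0.5 -0.3 -0. ]
pos [ 599.6 -223.4   24.6] d [ -0.2   1.6 -15.1] rv [-0.002  0.001 -0.002] N 1
15.1 -0.2 -1.6 -0.002 0.001 -0.002
```

```bash
python3 -m handwheel '9 0 -1.5 0 0 0 30;6 0 0 0 0 0 30;0 0 0 0 0 0 30;0 0 0 0 0 0 30;0 0 0 0 0 0 46;0 0 0 0 0 0 46;0 0 0 0 0 0 46;-5 0 0 0 0 0 46'; python3 - <<'E'
from h import *
st()
E
```

```text
clock: 7.25
position: [0.598, -0.2216, 0.0125]
ee_rot: [0.484, 0.515, -0.485, 0.515]
ft_force: [0.6, -0.2, -0.2]
grip_width: 0.54
t 7.25 p [ 598.  -221.6   12.5] phi 3.49 tilt [-0.0013  0.0004] grip 46.1 F [ 0.6 -0.2 -0.2]
```

```bash
python3 -m handwheel '-25 0 0 0 0 0 46;-25 0 0 0 0 0 0;0 -22 0 0 0 0 0;0 -22 0 0 0 0 0;0 -2 0 0 0 0 0;25 0 0 0 0 0 0;22 0 0 0 0 0 0;0 0 0 0 0 0 0'; python3 - <<'E'
from h import *
st();o=manip.get_obs();print(Ginv(*o['position'][:2]*1000))
c=take('wrist');cv2.imwrite('pics/w3.png',c['color'])
E
```

```text
clock: 8.05
position: [0.5514, -0.2236, 0.0136]
ee_rot: [0.484, 0.516, -0.485, 0.514]
ft_force: [-0.3, -0.5, 0.2]
grip_width: -0.003
t 8.05 p [ 551.4 -223.6   13.6] phi 3.52 tilt [-0.004   0.0012] grip -0.3 F [-0.3 -0.5  0.2]
[-7.93916176 69.27404681]
```

View pics/w3.png

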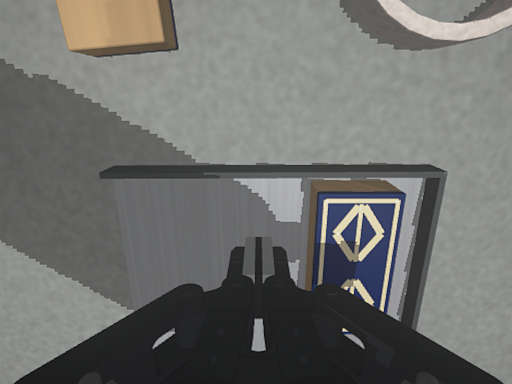

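```bash
python3 -m handwheel '0 12 0 0 0 0 0;0 10 0 0 0 0 0;0 6 0 0 0 0 0;0 3 0 0 0 0 0;0 0 0 0 0 0 0;0 0 0 0 0 0 0'; python3 - <<'E'
from h import *
st();o=manip.get_obs();print(Ginv(*o['position'][:2]*1000))
c=take('wrist');cv2.imwrite('pics/w4.png',c['color'])
E
```

```text
clock: 8.7
position: [0.5839, -0.223, 0.0165]
ee_rot: [0.485, 0.515, -0.484, 0.515]
ft_force: [-0.4, -0.5, 0.5]
grip_width: -0.001
t 8.7 p [ 583.9 -223.    16.5] phi 3.49 tilt [ 0.0006 -0.0003] grip -0.1 F [-0.4 -0.5  0.5]
[24.5115447  67.83030192]
```

View pics/w4.png

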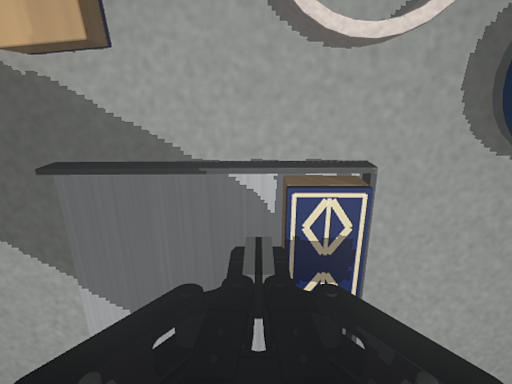

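```bash
python3 -m handwheel '0 2 0 0 0 0 0;0 2 0 0 0 0 0;0 0 0 0 0 0 0'; python3 -m handwheel '0 2 0 0 0 0 0;0 0 0 0 0 0 0'; python3 - <<'E'
from h import *
st();o=manip.get_obs();print(Ginv(*o['position'][:2]*1000))
E
```

```text
clock: 9.05
position: [0.5868, -0.2229, 0.0161]
ee_rot: [0.484, 0.515, -0.485, 0.514]
ft_force: [-6.8, 0.3, 7.0]
grip_width: -0.002
clock: 9.25
position: [0.5871, -0.2229, 0.016]
ee_rot: [0.484, 0.516, -0.486, 0.513]
ft_force: [-14.1, 1.8, 13.4]
grip_width: -0.001
t 9.25 p [ 587.1 -222.9   16. ] phi 3.43 tilt [-0.0049  0.001 ] grip -0.1 F [-14.1   1.8  13.4]
[27.72537916 67.70206978]
```

```bash
python3 -m handwheel '0 -8 0 0 0 0 0;-30 0 0 0 0 0 0;0 18 30 0 0 0 0;0 18 29 0 0 0 0;15 0 0 0 0 0 0;15 0 0 0 0 0 0;0 0 0 0 0 0 0;0 0 0 0 0 0 0'; python3 - <<'E'
from h import *
st();o=manip.get_obs();print(Ginv(*o['position'][:2]*1000))
E
```

```text
clock: 10.05
position: [0.6207, -0.2781, 0.0152]
ee_rot: [0.484, 0.516, -0.484, 0.515]
ft_force: [0.5, -0.2, 0.3]
grip_width: -0.004
t 10.05 p [ 620.7 -278.1   15.2] phi 3.55 tilt [-0.0014  0.0011] grip -0.4 F [ 0.5 -0.2  0.3]
[57.74059497 10.45883298]
```

```bash
python3 -m handwheel '0 0 -5 0 0 0 0;0 0 -3 0 0 0 0;0 0 -2 0 0 0 0;0 0 0 0 0 0 0'; python3 -m handwheel '0 0 -2 0 0 0 0;0 0 0 0 0 0 0';python3 -m handwheel '0 0 -2 0 0 0 0;0 0 0 0 0 0 0'; python3 - <<'E'
from h import *
st();o=manip.get_obs();print(Ginv(*o['position'][:2]*1000))
E
```

```text
clock: 10.45
position: [0.6209, -0.2688, 0.0164]
ee_rot: [0.485, 0.515, -0.484, 0.515]
ft_force: [-0.4, 0.1, -0.3]
grip_width: -0.001
clock: 10.65
position: [0.6205, -0.2684, 0.0164]
ee_rot: [0.485, 0.514, -0.485, 0.515]
ft_force: [0.6, -2.6, 0.3]
grip_width: 0.005
clock: 10.85
position: [0.6204, -0.2683, 0.0168]
ee_rot: [0.484, 0.513, -0.486, 0.516]
ft_force: [1.2, -8.7, 1.5]
grip_width: -0.001
t 10.85 p [ 620.4 -268.3   16.8] phi 3.39 tilt [ 0.0017 -0.0037] grip -0.0 F [ 1.2 -8.7  1.5]
[58.11081998 20.25146344]
```

```bash
python3 -m handwheel '0 0 5 0 0 0 0;-45 0 0 0 0 0 40;-45 0 0 0 0 0 70;-45 0 0 0 0 0 70;0 0 0 0 0 0 70;0 0 0 0 0 0 70'; python3 - <<'E'
from h import *
st()
c=take('wrist');cv2.imwrite('pics/w5.png',c['color'])
blocks('top','down1'); plan(492.5,150,150,-7.5)
E
```

```text
clock: 11.45
position: [0.6211, -0.2702, 0.1519]
ee_rot: [0.485, 0.515, -0.484, 0.515]
ft_force: [-0.7, 0.0, -1.1]
grip_width: 0.815
t 11.45 p [ 621.1 -270.2  151.9] phi 3.53 tilt [0.0018 0.0006] grip 69.6 F [-0.7  0.  -1.1]
down1 0.91 box [160. 229.  25.  15.] xywha [450.5 243.3  83.3  39.2  74.6] bgr [ 95. 140. 175.]
down1 0.88 box [118. 230.  29.  13.] xywha [455.7 364.3  82.9  40.4  86.1] bgr [ 92. 136. 170.]
down1 0.59 box [262. 217.  27.  13.] xywha [484.1 -87.7  85.2  45.3 -85.3] bgr [ 97. 139. 171.]
down1 0.55 box [199. 213.  22.  15.] xywha [493.5 128.3  83.2  41.6  82.1] bgr [ 96. 140. 173.]
pos [ 619.9 -269.8  149.3] d [-127.4  419.8    0.7] rv [ 0.192 -0.001  0.003] N 10
0.0 -10.1 -42.7 0.019 -0.0 0.0
0.0 -11.0 -42.5 0.019 -0.0 0.0
0.0 -11.8 -42.3 0.019 -0.0 0.0
-0.0 -12.6 -42.0 0.019 -0.0 0.0
-0.0 -13.4 -41.8 0.019 -0.0 0.0
-0.0 -14.2 -41.5 0.019 -0.0 0.0
-0.0 -15.0 -41.2 0.019 -0.0 0.0
-0.0 -15.8 -40.9 0.019 -0.0 0.0
-0.1 -16.6 -40.6 0.019 -0.0 0.0
-0.1 -17.3 -40.3 0.019 -0.0 0.0
```

View pics/w5.png

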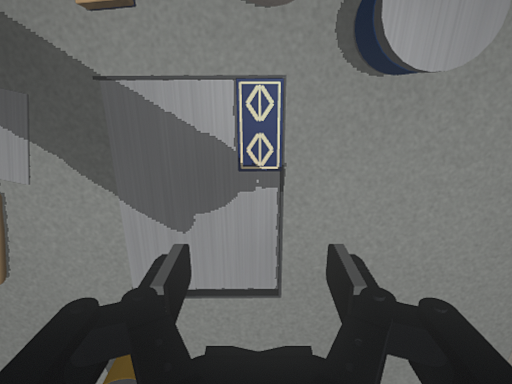

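```bash
python3 -m handwheel '0 -10 -43 0.019 0 0 70;0 -11 -43 0.019 0 0 70;0 -12 -42 0.019 0 0 70;0 -13 -42 0.019 0 0 70;0 -13 -42 0.019 0 0 70;0 -14 -42 0.019 0 0 70;0 -15 -41 0.019 0 0 70;0 -16 -41 0.019 0 0 70'; python3 -m handwheel '0 -17 -41 0.019 0 0 70;0 -17 -40 0.019 0 0 70;0 0 0 0 0 0 70;0 0 0 0 0 0 70;0 0 0 0 0 0 70'; python3 - <<'E'
from h import *
st();c,_=blocks('wrist','down1');cv2.imwrite('pics/w6.png',c['color'])
plan(493,129,60,-7.6)
E
```

```text
clock: 12.4
position: [0.5168, 0.068, 0.15]
ee_rot: [-0.522, -0.477, 0.523, -0.476]
ft_force: [0.8, 0.5, -0.5]
grip_width: 0.818
clock: 12.9
position: [0.4926, 0.1491, 0.1504]
ee_rot: [-0.531, -0.466, 0.532, -0.466]
ft_force: [-0.3, -0.4, -0.0]
grip_width: 0.819
t 12.9 p [492.6 149.1 150.4] phi -7.46 tilt [-0.0009 -0.0009] grip 69.9 F [-0.3 -0.4 -0. ]
down1 0.97 box [252. 332.  35.  22.] xywha [478.1 -37.9  40.8  21.8   7.5] bgr [58. 68. 77.]
down1 0.61 box [243. 159.  42.  84.] xywha [492.5 132.8  86.3  41.5  82.5] bgr [ 92. 120. 143.]
down1 0.6 box [166.  29.  61. 110.] xywha [450.4 244.2  79.7  43.2  74.7] bgr [104. 138. 165.]
pos [492.9 148.9 150.7] d [  0.1 -19.9 -90.7] rv [0.001 0.001 0.   ] N 3
30.2 0.9 6.5 0.0 0.0 0.0
30.2 0.9 6.6 0.0 0.0 0.0
30.2 0.9 6.6 0.0 0.0 0.0
```

View pics/w6.png

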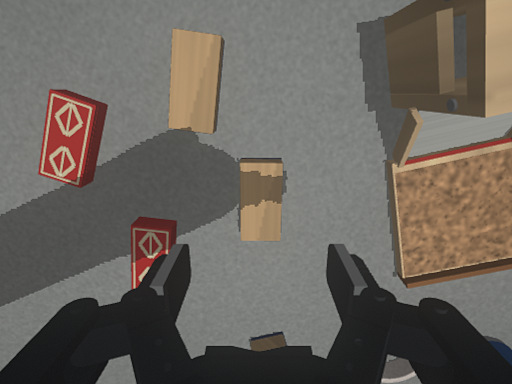

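```bash
python3 -m handwheel '35 0.5 7 0 0 0 70;40 0.5 7 0 0 0 70;40 0.5 5 0 0 0 70;18 0 0 0 0 0 70;9 0 0 0 0 0 70;0 0 0 0 0 0 70;0 0 0 0 0 0 30;0 0 0 0 0 0 30'; python3 -m handwheel '0 0 0 0 0 0 30;0 0 0 0 0 0 30';python3 - <<'E'
from h import *
st()
a=np.radians(5.8);yd=np.array([-np.sin(a),np.cos(a)]);lip=np.array([676.1,205.0])
p=lip+12*yd;print(p);plan(p[0],p[1],190,5.8)
E
```

```text
clock: 13.8
position: [0.4926, 0.1317, 0.0103]
ee_rot: [0.532, 0.467, -0.53, 0.467]
ft_force: [0.8, 0.5, -1.1]
grip_width: 0.493
clock: 14.0
position: [0.4927, 0.1318, 0.0104]
ee_rot: [0.532, 0.467, -0.53, 0.467]
ft_force: [-0.4, -0.2, 7.6]
grip_width: 0.457
t 14.0 p [492.7 131.8  10.4] phi -7.39 tilt [0.0023 0.0013] grip 39.0 F [-0.4 -0.2  7.6]
[674.88732443 216.93856851]
pos [492.7 131.8  10.4] d [182.1  85.2 179.6] rv [-0.23  -0.001 -0.002] N 6
-29.8 28.3 -18.0 -0.038 -0.0 -0.0
-29.9 29.0 -16.9 -0.038 -0.0 -0.0
-29.9 29.6 -15.8 -0.038 -0.0 -0.0
-29.9 30.2 -14.6 -0.038 -0.0 -0.0
-29.9 30.7 -13.5 -0.038 -0.0 -0.0
-29.9 31.2 -12.3 -0.038 -0.0 -0.0
```

```bash
python3 -m handwheel '-40 0 0 0 0 0 30;-48 0 0 0 0 0 30;-48 10 -5 -0.038 0 0 30;-44 20 -10 -0.038 0 0 30;0 37 -19 -0.038 0 0 30;0 38 -19 -0.038 0 0 30;0 38 -19 -0.038 0 0 30;0 38 -19 -0.038 0 0 30'; python3 -m handwheel '0 0 0 0 0 0 30;0 0 0 0 0 0 30;0 0 0 0 0 0 30';python3 - <<'E'
from h import *
st()
plan(674.9,217,150,5.8)
c=take('wrist');cv2.imwrite('pics/w7.png',c['color'])
E
```

```text
clock: 14.8
position: [0.675, 0.2207, 0.1897]
ee_rot: [0.475, 0.525, -0.474, 0.525]
ft_force: [0.5, -0.1, -0.6]
grip_width: 0.451
clock: 15.1
position: [0.6733, 0.219, 0.1897]
ee_rot: [0.475, 0.524, -0.475, 0.524]
ft_force: [0.4, -1.0, -0.3]
grip_width: 0.458
t 15.1 p [673.3 219.  189.7] phi 5.62 tilt [0.0005 0.0001] grip 39.1 F [ 0.4 -1.  -0.3]
pos [673.3 219.  189.7] d [  1.6  -2.  -39.7] rv [-0.003 -0.    -0.001] N 1
39.7 1.4 2.2 -0.003 -0.0 -0.001
```

View pics/w7.png

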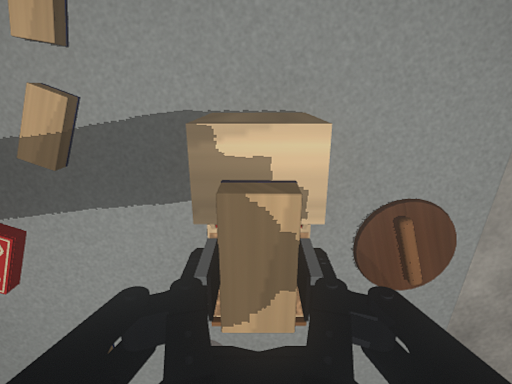

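```bash
python3 - <<'E'
from h import *
c=take('wrist');st()
print(ray(c,[(194,222),(325,223),(187,124),(332,122)],.123)[:,:2]*1000)
E
```

```text
t 15.2 p [673.2 219.1 190.2] phi 5.62 tilt [0.001  0.0008] grip 38.6 F [-0.3 -0.7 -0.4]
[[625.45217598 202.90114784]
 [724.78845499 211.70556888]
 [618.44927127 275.56955807]
 [716.98294388 286.54023696]]
```

```bash
python3 -m handwheel '30 0.8 0 -0.003 0 0 30;20 0.8 0 0 0 0 30;4 0 0 0 0 0 30;0 0 0 0 0 0 30;1.5 0 0 0 0 0 30;0 0 0 0 0 0 30;0 0 0 0 0 0 60;0 0 0 0 0 0 60'; python3 - <<'E'
from h import *
st()
E
```

```text
clock: 16.0
position: [0.6754, 0.22, 0.1341]
ee_rot: [0.474, 0.525, -0.474, 0.525]
ft_force: [-0.2, 0.5, 0.3]
grip_width: 0.704
t 16.0 p [675.4 220.  134.1] phi 5.85 tilt [0.0008 0.0004] grip 60.1 F [-0.2  0.5  0.3]
```

```bash
python3 -m handwheel '-20 0 0 0 0 0 60;-20 0 0 0 0 0 0;0 0 -30 0 0 0 0;0 0 -30 0 0 0 0;10 0 0 0 0 0 0;25 0 0 0 0 0 0;0 0 0 0 0 0 0;0 0 0 0 0 0 0'; python3 - <<'E'
from h import *
st();c=take('wrist');cv2.imwrite('pics/w8.png',c['color'])
E
```

```text
clock: 16.8
position: [0.669, 0.2792, 0.1386]
ee_rot: [0.474, 0.525, -0.474, 0.525]
ft_force: [-0.4, 0.7, 0.9]
grip_width: 0.001
t 16.8 p [669.  279.2 138.6] phi 5.83 tilt [-0.0007 -0.0005] grip 0.1 F [-0.4  0.7  0.9]
```

View pics/w8.png

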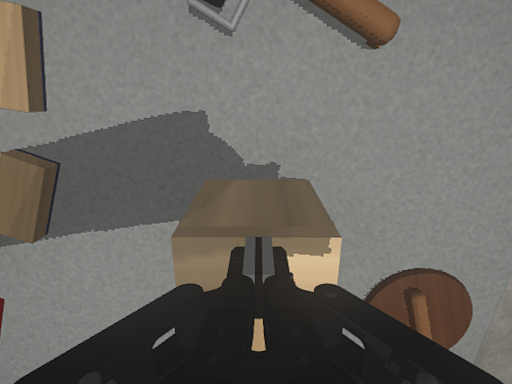

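```bash
python3 -m handwheel '2 0 9 0 0 0 0;0 0 5 0 0 0 0;0 0 3 0 0 0 0;0 0 3 0 0 0 0;0 0 2 0 0 0 0;0 0 2 0 0 0 0;0 0 0 0 0 0 0;0 0 0 0 0 0 0'; python3 - <<'E'
from h import *
st();c=take('side');cv2.imwrite('pics/s1.png',cv2.resize(c['color'][180:330,120:290],None,fx=3,fy=3))
E
```

```text
clock: 17.65
position: [0.6715, 0.2557, 0.1364]
ee_rot: [0.474, 0.525, -0.474, 0.525]
ft_force: [0.6, -0.9, -0.5]
grip_width: -0.001
t 17.65 p [671.5 255.7 136.4] phi 5.84 tilt [-0.0002 -0.0001] grip -0.0 F [ 0.6 -0.9 -0.5]
```

View pics/s1.png

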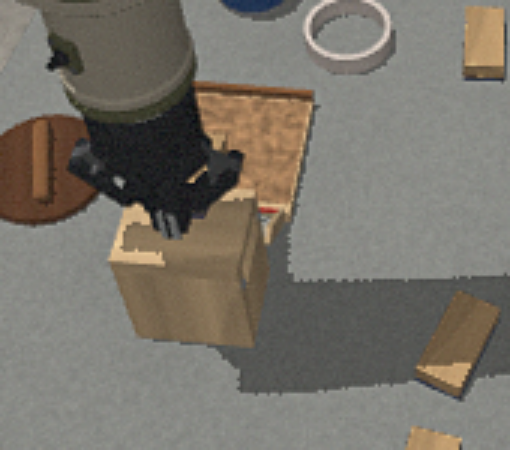

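```bash
python3 -m handwheel '0 0 2 0 0 0 0;0 0 2 0 0 0 0;0 0 2 0 0 0 0;0 0 2 0 0 0 0;0 0 0 0 0 0 0;0 0 0 0 0 0 0;0 0 0 0 0 0 0'; python3 - <<'E'
from h import *
st();c=take('top');cv2.imwrite('pics/t1.png',cv2.resize(c['color'][120:210,140:260],None,fx=5,fy=5))
E
```

```text
clock: 18.4
position: [0.6723, 0.2479, 0.1365]
ee_rot: [0.474, 0.525, -0.474, 0.525]
ft_force: [-0.2, 1.0, -0.3]
grip_width: -0.004
t 18.4 p [672.3 247.9 136.5] phi 5.85 tilt [-0.      0.0002] grip -0.3 F [-0.2  1.  -0.3]
```

View pics/t1.png

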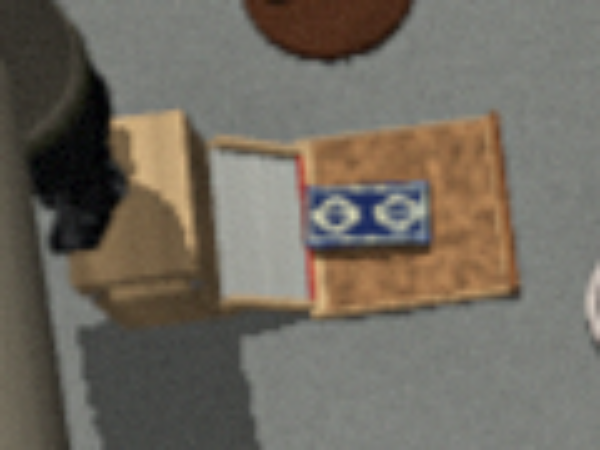

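```bash
python3 -m handwheel '-40 0 0 0 0 0 0;-20 0 10 0 0 0 70;0 0 40 0 0 0 70;0 0 40 0 0 0 70;0 0 30 0 0 0 70;0 0 0 0 0 0 70;0 0 0 0 0 0 70'; python3 - <<'E'
from h import *
st();c,_=blocks('top','up1',.037);c,_=blocks('wrist','up1',.037);cv2.imwrite('pics/w9.png',c['color'])
E
```

```text
clock: 19.15
position: [0.6847, 0.1279, 0.1967]
ee_rot: [0.474, 0.525, -0.474, 0.524]
ft_force: [-0.1, 0.4, 0.3]
grip_width: 0.821
t 19.15 p [684.7 127.9 196.7] phi 5.77 tilt [0.0002 0.0004] grip 70.1 F [-0.1  0.4  0.3]
up1 0.62 box [214. 249.  23.  19.] xywha [373.3  77.9  79.8  40.7  75.4] bgr [ 57.  70. 128.]
up1 0.6 box [306. 171.  23.  20.] xywha [ 616.8 -214.6   81.1   43.9  -85.9] bgr [117. 108. 102.]
up1 0.87 box [  2. 154.   6.  62.] xywha [419.7  91.   71.9   8.9  80.8] bgr [34. 36. 73.]
```

View pics/w9.png

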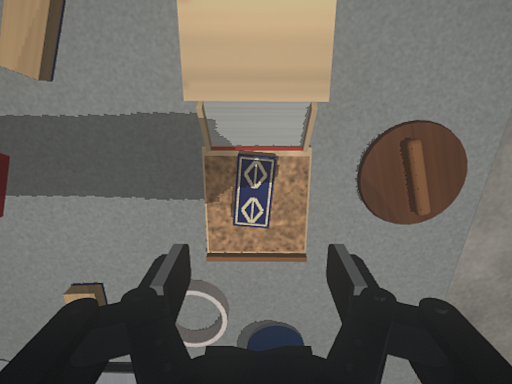

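```bash
cat >> h.py <<'E'
def bluefit(c,z,cx,cy,rad=75):
    hsv=cv2.cvtColor(c['color'],cv2.COLOR_BGR2HSV)
    m=(hsv[...,0]>100)&(hsv[...,0]<135)&(hsv[...,1]>110)
    v,u=np.nonzero(m);p=ray(c,np.c_[u,v],z)[:,:2]*1000
    k=np.hypot(p[:,0]-cx,p[:,1]-cy)<rad
    mm=np.zeros((384,512),np.uint8);mm[v[k],u[k]]=1
    mm=cv2.morphologyEx(mm,cv2.MORPH_OPEN,np.ones((2,2)))
    n,l,s,_=cv2.connectedComponentsWithStats(mm,connectivity=8)
    v,u=np.nonzero(l==1+np.argmax(s[1:,4])); q=ray(c,np.c_[u,v],z)[:,:2]*1000
    (x,y),(w,h),a=cv2.minAreaRect(q.astype(np.float32))
    if w<h:w,h,a=h,w,a+90
    r=(x,y,w,h,(a+90)%180-90); print('blue',np.round(r,1)); return r
E
python3 - <<'E'
from h import *
st();c=take('wrist');r=bluefit(c,.037,687,108)
c=take('top');bluefit(c,.037,687,108)
plan(r[0],r[1],70,r[4]-90)
plan(r[0],r[1],24,r[4]-90)
E
```

```text
t 19.35 p [684.3 130.2 196.3] phi 5.98 tilt [-0.0003  0.0006] grip 70.2 F [0.5 0.1 0.5]
blue [669.   96.5   8.    2.2 -85.1]
blue [671.9 105.1  16.2  10.   88.2]
pos [684.4 129.7 196.3] d [ -15.4  -33.1 -126.3] rv [ 0.019 -0.     0.   ] N 3
42.1 -6.2 10.5 0.006 -0.0 0.0
42.1 -6.2 10.5 0.006 -0.0 0.0
42.1 -6.1 10.5 0.006 -0.0 0.0
pos [684.4 129.7 196.3] d [ -15.4  -33.1 -172.3] rv [ 0.019 -0.     0.   ] N 4
43.1 -4.7 7.9 0.005 -0.0 0.0
43.1 -4.6 7.9 0.005 -0.0 0.0
43.1 -4.6 7.9 0.005 -0.0 0.0
43.1 -4.6 7.9 0.005 -0.0 0.0
```

Segmentation fragmented; check colours, merge fragments.

```bash
python3 - <<'E'
import re
s=open('h.py').read()
s=s.replace("m=(hsv[...,0]>100)&(hsv[...,0]<135)&(hsv[...,1]>110)","b=c['color'].astype(int);m=(b[...,0]>b[...,2]+15)")
s=s.replace("mm=cv2.morphologyEx(mm,cv2.MORPH_OPEN,np.ones((2,2)))","mm=cv2.morphologyEx(mm,cv2.MORPH_CLOSE,np.ones((7,7)))")
open('h.py','w').write(s)
E
python3 - <<'E'
from h import *
st();c=take('wrist');r=bluefit(c,.037,687,108)
print(c['color'][190,236:280].tolist()[::4])
c=take('top');bluefit(c,.037,687,108)
plan(r[0],r[1],70,r[4]-90)
E
```

```text
t 19.45 p [684.4 129.7 196.3] phi 5.94 tilt [-0.0002  0.0003] grip 70.3 F [-0.6 -0.1 -1. ]
blue [680.9 112.   79.5  39.2 -89.6]
[[72, 50, 44], [81, 40, 33], [87, 55, 51], [89, 57, 52], [88, 56, 51], [89, 57, 52], [91, 59, 54], [92, 60, 55], [111, 107, 110], [85, 61, 65], [93, 124, 159]]
blue [678.8 107.8  71.9  40.7 -83.4]
pos [684.5 129.1 196.4] d [  -3.5  -17.  -126.4] rv [ 0.097 -0.     0.   ] N 3
42.1 -1.8 5.5 0.032 -0.0 0.0
42.1 -1.6 5.6 0.032 -0.0 0.0
42.1 -1.4 5.6 0.032 -0.0 0.0
```

```bash
python3 -m handwheel '40 -2 6 0.032 0 0 70;45 -2 6 0.032 0 0 70;45 -1 5 0.032 0 0 70;25 0 0 0 0 0 70;10 0 0 0 0 0 70;7 0 0 0 0 0 70;0 0 0 0 0 0 70'; python3 -m handwheel '0 0 0 0 0 0 30;0 0 0 0 0 0 30;0 0 0 0 0 0 30;0 0 0 0 0 0 30';python3 - <<'E'
from h import *
st();x,y=G(41,-15);print(x,y);plan(x,y,140,3.6)
E
```

```text
clock: 20.25
position: [0.6812, 0.1114, 0.025]
ee_rot: [0.499, 0.502, -0.498, 0.502]
ft_force: [-0.2, -0.0, -0.5]
grip_width: 0.819
clock: 20.65
position: [0.6819, 0.1113, 0.0263]
ee_rot: [0.499, 0.501, -0.498, 0.502]
ft_force: [-0.4, -0.5, 7.5]
grip_width: 0.452
t 20.65 p [681.9 111.3  26.3] phi 0.35 tilt [0.0026 0.0009] grip 38.6 F [-0.4 -0.5  7.5]
605.5609536584989 -304.5959896257222
pos [681.9 111.3  26.3] d [ -76.3 -415.9  113.7] rv [-0.057 -0.001 -0.003] N 10
-11.4 -7.9 41.5 -0.006 -0.0 -0.0
-11.4 -8.1 41.5 -0.006 -0.0 -0.0
-11.4 -8.3 41.4 -0.006 -0.0 -0.0
-11.4 -8.6 41.4 -0.006 -0.0 -0.0
-11.4 -8.8 41.3 -0.006 -0.0 -0.0
-11.4 -9.0 41.3 -0.006 -0.0 -0.0
-11.4 -9.3 41.2 -0.006 -0.0 -0.0
-11.4 -9.5 41.2 -0.006 -0.0 -0.0
-11.4 -9.8 41.1 -0.006 -0.0 -0.0
-11.4 -10.0 41.1 -0.006 -0.0 -0.0
```

```bash
python3 -m handwheel '-40 0 0 0 0 0 30;-45 0 10 0 0 0 30;-30 -8 41 -0.006 0 0 30;0 -8 42 -0.006 0 0 30;0 -8 42 -0.006 0 0 30;0 -9 42 -0.006 0 0 30;0 -9 42 -0.006 0 0 30;0 -9 42 -0.006 0 0 30' 40; python3 -m handwheel '0 -9 42 -0.006 0 0 30;0 -10 42 -0.006 0 0 30;0 -9 41 -0.006 0 0 30;0 -10 28 -0.006 0 0 30;0 0 0 0 0 0 30;0 0 0 0 0 0 30;0 0 0 0 0 0 30';python3 - <<'E'
from h import *
st();x,y=G(40,-14);plan(x,y,40,3.6)
c=take('wrist');cv2.imwrite('pics/w10.png',c['color'])
E
```

```text
clock: 21.45
position: [0.6349, -0.1514, 0.1393]
ee_rot: [0.49, 0.51, -0.489, 0.511]
ft_force: [0.2, -0.0, -1.0]
grip_width: 0.456
clock: 22.15
position: [0.6058, -0.303, 0.1387]
ee_rot: [0.483, 0.517, -0.482, 0.516]
ft_force: [0.9, 1.1, 0.0]
grip_width: 0.456
t 22.15 p [ 605.8 -303.   138.7] phi 3.88 tilt [0.0004 0.001 ] grip 38.9 F [0.9 1.1 0. ]
pos [ 605.8 -303.   138.7] d [ -1.3  -0.6 -98.7] rv [ 0.005 -0.001 -0.   ] N 3
32.9 -0.5 0.2 0.002 -0.0 -0.0
32.9 -0.5 0.2 0.002 -0.0 -0.0
32.9 -0.5 0.2 0.002 -0.0 -0.0
```

View pics/w10.png

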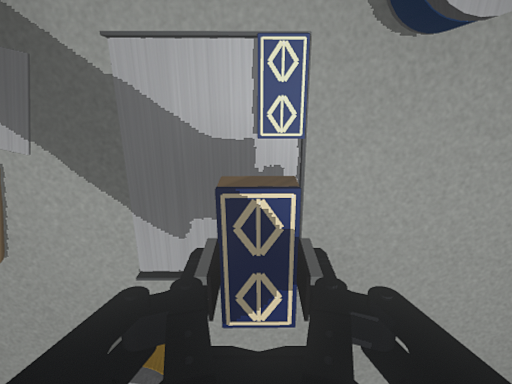

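```bash
python3 -m handwheel '40 -1 0 0.005 0 0 30;40 0 0 0 0 0 30;27 0 0 0 0 0 30;14 0 0 0 0 0 30;0 0 0 0 0 0 30;0 0 0 0 0 0 30;0 0 0 0 0 0 30' 40;python3 -c "
from h import *
st()"
```

```text
clock: 22.9
position: [0.605, -0.3045, 0.0188]
ee_rot: [0.485, 0.515, -0.484, 0.516]
ft_force: [0.1, 0.5, -0.7]
grip_width: 0.453
t 22.9 p [ 605.  -304.5   18.8] phi 3.53 tilt [ 0.0017 -0.0004] grip 38.7 F [ 0.1  0.5 -0.7]
```

```bash
python3 -m handwheel '2 0 0 0 0 0 30;0 0 0 0 0 0 30;0 0 0 0 0 0 46;0 0 0 0 0 0 46;-25 0 0 0 0 0 46;-30 0 0 0 0 0 30;0 -22 0 0 0 0 0;0 -25 0 0 0 0 0';python3 -m handwheel '25 0 0 0 0 0 0;26 0 0 0 0 0 0;0 0 0 0 0 0 0;0 12 0 0 0 0 0;0 10 0 0 0 0 0;0 6 0 0 0 0 0;0 3 0 0 0 0 0;0 0 0 0 0 0 0'; python3 -c "
from h import *
st();o=manip.get_obs();print(Ginv(*o['position'][:2]*1000))"
```

```text
clock: 23.7
position: [0.5578, -0.3076, 0.0717]
ee_rot: [0.485, 0.514, -0.484, 0.516]
ft_force: [0.4, -0.3, -0.1]
grip_width: 0.029
clock: 24.5
position: [0.5894, -0.3056, 0.0207]
ee_rot: [0.485, 0.515, -0.484, 0.516]
ft_force: [0.6, 1.0, 4.1]
grip_width: -0.002
t 24.5 p [ 589.4 -305.6   20.7] phi 3.53 tilt [ 0.0014 -0.0003] grip -0.2 F [0.6 1.  4.1]
[ 24.78489029 -14.97916803]
```

```bash
python3 -m handwheel '4 0 0 0 0 0 0;0 1.5 0 0 0 0 0;0 1 0 0 0 0 0;0 0 0 0 0 0 0'; python3 -m handwheel '0 2 0 0 0 0 0;0 0 0 0 0 0 0';python3 -c "
from h import *
st();o=manip.get_obs();print(Ginv(*o['position'][:2]*1000))"
```

```text
clock: 24.9
position: [0.5899, -0.3058, 0.02]
ee_rot: [0.485, 0.515, -0.484, 0.514]
ft_force: [-22.0, 11.9, 43.5]
grip_width: -0.0
clock: 25.1
position: [0.5919, -0.3065, 0.0201]
ee_rot: [0.485, 0.515, -0.485, 0.515]
ft_force: [-20.3, 9.9, 40.6]
grip_width: -0.001
t 25.1 p [ 591.9 -306.5   20.1] phi 3.44 tilt [-0.0001  0.0007] grip -0.1 F [-20.3   9.9  40.6]
[ 27.28309869 -16.0035273 ]
```

```bash
python3 -m handwheel '-8 0 0 0 0 0 0;-30 0 0 0 0 0 0;-30 0 0 0 0 0 0;-30 0 0 0 0 0 0;0 0 0 0 0 0 0;0 0 0 0 0 0 0';python3 -c "
from h import *
st();c=take('wrist');cv2.imwrite('pics/w11.png',c['color'])
c=take('top');cv2.imwrite('pics/t2.png',cv2.resize(c['color'][150:240,280:400],None,fx=5,fy=5))"
```

```text
clock: 25.7
position: [0.5931, -0.3055, 0.1143]
ee_rot: [0.485, 0.515, -0.484, 0.515]
ft_force: [-0.2, -0.5, -0.3]
grip_width: -0.001
t 25.7 p [ 593.1 -305.5  114.3] phi 3.5 tilt [ 0.0015 -0.0003] grip -0.0 F [-0.2 -0.5 -0.3]
```

View pics/w11.png

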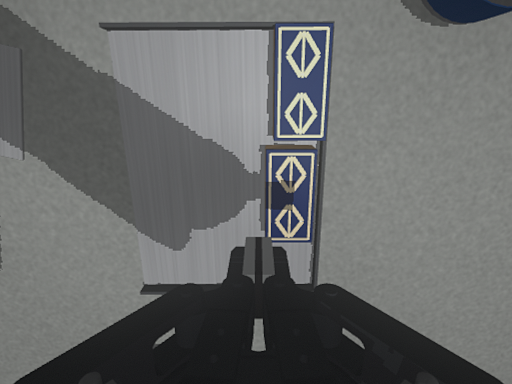

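View pics/t2.png

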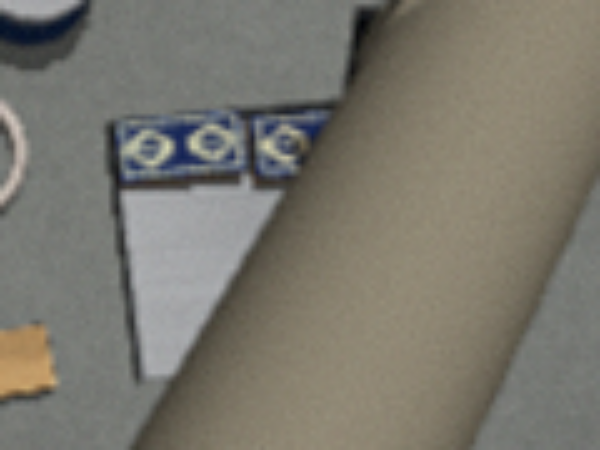

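```bash
python3 - <<'E'
from h import *
c=take('wrist');x,y=G(59,-13)
r=bluefit(c,.027,*(G(60,72)),50);print(Ginv(*r[:2]),r[4])
r=bluefit(c,.027,x,y,50);print(Ginv(*r[:2]),r[4])
W,_,_=cloud(c)
for rr in (160,190,220,235): print(rr,np.round(W[rr,250:330:5,2]*1000))
cv2.imwrite('pics/w11c.png',cv2.resize(c['color'][120:270,220:340],None,fx=4,fy=4,interpolation=0))
E
```

```text
blue [ 618.7 -216.3   79.5   39.9  -86.2]
[59.69766769 72.29807359] -86.23365187644958
blue [ 618.4 -303.1   78.7   39.9  -86.4]
[ 53.93620744 -14.27460357] -86.4278826713562
160 [ 4.  3.  4.  4. 26. 27. 27. 26. 27. 29. 26. 27. 27. 27.  4. 16.]
190 [ 5.  3.  5.  4. 28. 27. 27. 27. 27. 28. 26. 27. 27. 27. 11. 17.]
220 [ 3.  3.  4.  4. 26. 26. 27. 28. 27. 27. 27. 26. 28.  4. 16.  0.]
235 [ 3.  3.  3.  4. 27. 25. 27. 27. 27. 28. 28. 27. 27.  4. 16. -0.]
```

View pics/w11c.png

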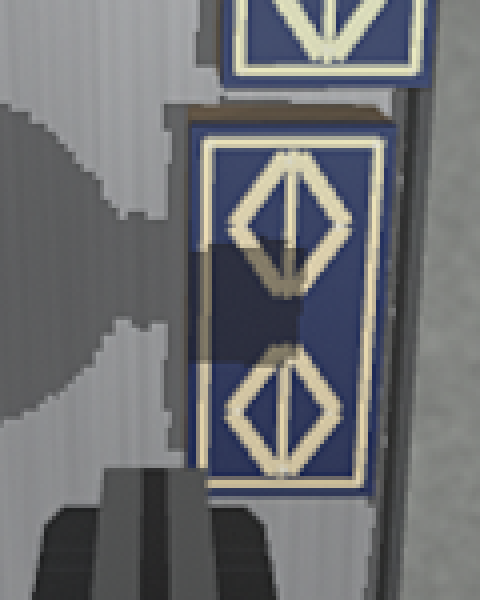

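```bash
python3 -m handwheel '0 -20 0 0 0 0 0;35 0 0 0 0 0 0;35 0 0 0 0 0 0;25 0 0 0 0 0 0;7 0 0 0 0 0 0;0 0 0 0 0 0 0;0 0 0 0 0 0 0'; python3 -c "
from h import *
st();o=manip.get_obs();print(Ginv(*o['position'][:2]*1000))"
```

```text
clock: 26.55
position: [0.5732, -0.3071, 0.0127]
ee_rot: [0.485, 0.515, -0.484, 0.515]
ft_force: [-0.9, 0.4, 0.3]
grip_width: 0.001
t 26.55 p [ 573.2 -307.1   12.7] phi 3.48 tilt [ 0.0011 -0.0007] grip 0.1 F [-0.9  0.4  0.3]
[  8.54069847 -15.45895503]
```

```bash
python3 -m handwheel '0 8 0 0 0 0 0;0 6 0 0 0 0 0;0 3 0 0 0 0 0;0 0 0 0 0 0 0'; python3 -m handwheel '0 2 0 0 0 0 0;0 0 0 0 0 0 0';python3 -m handwheel '0 1.5 0 0 0 0 0;0 0 0 0 0 0 0'; python3 -c "
from h import *
st();o=manip.get_obs();print(Ginv(*o['position'][:2]*1000))"
```

```text
clock: 26.95
position: [0.5905, -0.3053, 0.0119]
ee_rot: [0.484, 0.515, -0.484, 0.515]
ft_force: [-0.8, 0.5, 0.2]
grip_width: -0.002
clock: 27.15
position: [0.5914, -0.3056, 0.0116]
ee_rot: [0.485, 0.515, -0.485, 0.515]
ft_force: [-1.1, -0.4, -0.2]
grip_width: -0.005
clock: 27.35
position: [0.5916, -0.3056, 0.0115]
ee_rot: [0.484, 0.516, -0.485, 0.514]
ft_force: [-7.1, 0.4, 4.7]
grip_width: 0.001
t 27.35 p [ 591.6 -305.6   11.5] phi 3.44 tilt [-0.0027  0.0007] grip 0.0 F [-7.1  0.4  4.7]
[ 26.99687691 -15.12363741]
```

```bash
python3 -m handwheel '0 -8 0 0 0 0 0;-35 0 0 0 0 0 0;0 20 29 0 0 0 0;0 20 29 0 0 0 0;15 0 0 0 0 0 0;19 0 0 0 0 0 0;0 0 0 0 0 0 0;0 0 0 0 0 0 0'; python3 -c "
from h import *
st();o=manip.get_obs();print(Ginv(*o['position'][:2]*1000))"
```

```text
clock: 28.15
position: [0.6278, -0.36, 0.0117]
ee_rot: [0.484, 0.516, -0.484, 0.514]
ft_force: [-0.2, -0.9, 1.6]
grip_width: 0.002
t 28.15 p [ 627.8 -360.    11.7] phi 3.53 tilt [-0.0017  0.0015] grip 0.2 F [-0.2 -0.9  1.6]
[ 59.75194951 -71.64484065]
```

```bash
python3 -m handwheel '0 0 -5 0 0 0 0;0 0 -4 0 0 0 0;0 0 -2 0 0 0 0;0 0 0 0 0 0 0'; python3 -m handwheel '0 0 -1.5 0 0 0 0;0 0 0 0 0 0 0';python3 -m handwheel '0 0 -1.5 0 0 0 0;0 0 0 0 0 0 0'; python3 -c "
from h import *
st();o=manip.get_obs();print(Ginv(*o['position'][:2]*1000))"
```

```text
clock: 28.55
position: [0.6284, -0.3496, 0.0132]
ee_rot: [0.485, 0.515, -0.484, 0.515]
ft_force: [-0.2, -0.2, -0.7]
grip_width: 0.001
clock: 28.75
position: [0.6279, -0.3486, 0.0128]
ee_rot: [0.485, 0.515, -0.484, 0.515]
ft_force: [-0.6, 0.4, 0.6]
grip_width: -0.002
clock: 28.95
position: [0.6276, -0.3482, 0.0129]
ee_rot: [0.484, 0.514, -0.485, 0.515]
ft_force: [0.7, -3.0, -1.0]
grip_width: -0.002
t 28.95 p [ 627.6 -348.2   12.9] phi 3.46 tilt [ 0.0004 -0.0013] grip -0.2 F [ 0.7 -3.  -1. ]
[ 60.29005131 -59.91887542]
```

Contact where expected. One more nudge, retreat, inspect.

```bash
python3 -m handwheel '0 0 -1.5 0 0 0 0;0 0 0 0 0 0 0;0 0 6 0 0 0 0;-45 0 0 0 0 0 40;-45 0 0 0 0 0 70;-45 0 0 0 0 0 70;0 0 -30 0 0 0 70;0 0 0 0 0 0 70'; python3 - <<'E'
from h import *
st()
c=take('wrist');cv2.imwrite('pics/w12.png',c['color'])
for g in ((60,72),(60,-9)):
    r=bluefit(c,.027,*G(*g),48);print(Ginv(*r[:2]),r[4])
blocks('top','down1')
E
```

```text
clock: 29.75
position: [0.6281, -0.3177, 0.149]
ee_rot: [0.485, 0.516, -0.482, 0.516]
ft_force: [0.3, 1.0, -1.1]
grip_width: 0.817
t 29.75 p [ 628.1 -317.7  149. ] phi 3.74 tilt [0.0028 0.003 ] grip 69.8 F [ 0.3  1.  -1.1]
blue [ 619.  -220.2   87.6   40.   -86.3]
[59.76115178 68.38469286] -86.3095555305481
blue [ 623.8 -292.8   86.4   40.   -86.4]
[59.90232959 -4.39177242] -86.37272930145264
down1 0.75 box [118. 231.  32.  13.] xywha [455.3 362.3  86.4  40.4  85. ] bgr [ 89. 131. 164.]
down1 0.65 box [161. 231.  29.  12.] xywha [451.  240.6  84.1  44.2  72.7] bgr [ 94. 135. 167.]
down1 0.58 box [330. 170.   9.  12.] xywha [ 623.6 -277.6   37.3   32.1   -3.8] bgr [120. 113. 108.]
down1 0.55 box [266. 216.  19.  14.] xywha [485.  -89.2  82.   42.6 -84.5] bgr [ 98. 143. 178.]
```

View pics/w12.png

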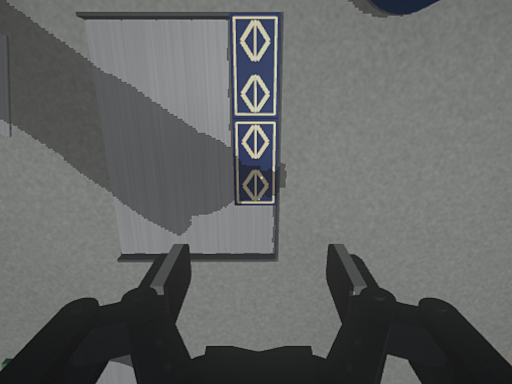

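```bash
python3 - <<'E'
from h import *
plan(484.5,-68,150,6)
E
```

```text
pos [ 625.9 -321.5  146.9] d [-141.4  253.5    3.1] rv [-0.043 -0.001  0.001] N 7
-0.4 -17.9 -37.4 -0.006 -0.0 0.0
-0.4 -17.7 -37.5 -0.006 -0.0 0.0
-0.4 -17.5 -37.6 -0.006 -0.0 0.0
-0.4 -17.2 -37.7 -0.006 -0.0 0.0
-0.4 -17.0 -37.8 -0.006 -0.0 0.0
-0.4 -16.8 -37.9 -0.006 -0.0 0.0
-0.4 -16.5 -38.0 -0.006 -0.0 0.0
```

```bash
python3 -m handwheel '0 -18 -37 -0.006 0 0 70;0 -18 -38 -0.006 0 0 70;0 -17 -38 -0.006 0 0 70;0 -17 -38 -0.006 0 0 70;0 -17 -38 -0.006 0 0 70;0 -17 -38 -0.006 0 0 70;0 -17 -38 -0.006 0 0 70;0 0 0 0 0 0 70';python3 -m handwheel '0 0 0 0 0 0 70;0 0 0 0 0 0 70'; python3 - <<'E'
from h import *
st()
c,_=blocks('wrist','down1');cv2.imwrite('pics/w13.png',c['color'])
E
```

```text
clock: 30.7
position: [0.4825, -0.0631, 0.147]
ee_rot: [0.472, 0.527, -0.472, 0.525]
ft_force: [-0.1, -0.7, -0.2]
grip_width: 0.82
clock: 30.9
position: [0.4849, -0.0686, 0.1476]
ee_rot: [0.474, 0.525, -0.474, 0.525]
ft_force: [0.1, -0.7, -0.6]
grip_width: 0.821
t 30.9 p [484.9 -68.6 147.6] phi 5.79 tilt [-0.0002 -0.0005] grip 70.1 F [ 0.1 -0.7 -0.6]
down1 0.98 box [230. 158.  44.  87.] xywha [481.3 -85.7  84.2  40.7 -81.8] bgr [ 87. 115. 137.]
```

View pics/w13.png

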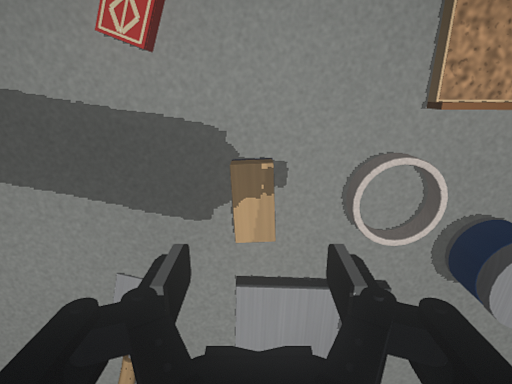

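```bash
python3 - <<'E'
from h import *
plan(481.7,-88,10,8.1)
E
python3 -m handwheel '40 -2 6 -0.014 0 0 70;40 -2 6 -0.013 0 0 70;35 -1 6 -0.014 0 0 70;15 0 1 0 0 0 70;7 0 0 0 0 0 70;0 0 0 0 0 0 70;0 0 0 0 0 0 30;0 0 0 0 0 0 30'; python3 -m handwheel '0 0 0 0 0 0 30;0 0 0 0 0 0 30;0 0 0 0 0 0 30';python3 - <<'E'
from h import *
st()
a=np.radians(5.7);yd=np.array([-np.sin(a),np.cos(a)]);lip=np.array([675.5,206.2])
p=lip+13*yd;print(p);plan(p[0],p[1],190,5.7)
E
```

```text
pos [484.9 -68.6 147.5] d [  -3.2  -19.4 -137.5] rv [-0.041  0.001  0.   ] N 4
34.4 -1.3 4.7 -0.01 0.0 0.0
34.4 -1.3 4.7 -0.01 0.0 0.0
34.4 -1.4 4.7 -0.01 0.0 0.0
34.4 -1.4 4.7 -0.01 0.0 0.0
clock: 31.8
position: [0.4828, -0.0866, 0.0117]
ee_rot: [0.463, 0.534, -0.462, 0.535]
ft_force: [0.1, -0.0, 0.5]
grip_width: 0.493
clock: 32.1
position: [0.4829, -0.0866, 0.0119]
ee_rot: [0.463, 0.534, -0.462, 0.535]
ft_force: [-1.4, -0.3, 6.8]
grip_width: 0.456
t 32.1 p [482.9 -86.6  11.9] phi 8.25 tilt [0.0022 0.0004] grip 38.9 F [-1.4 -0.3  6.8]
[674.20884325 219.13572241]
pos [482.9 -86.6  11.9] d [191.3 305.8 178.1] rv [ 0.045 -0.    -0.002] N 9
-19.7 26.0 -30.6 0.005 -0.0 -0.0
-19.7 25.8 -30.7 0.005 -0.0 -0.0
-19.7 25.6 -30.8 0.005 -0.0 -0.0
-19.7 25.5 -31.0 0.005 -0.0 -0.0
-19.8 25.3 -31.1 0.005 -0.0 -0.0
-19.8 25.2 -31.2 0.005 -0.0 -0.0
-19.8 25.0 -31.3 0.005 -0.0 -0.0
-19.8 24.8 -31.4 0.005 -0.0 -0.0
-19.8 24.7 -31.6 0.005 -0.0 -0.0
```

```bash
python3 -m handwheel '-45 0 0 0 0 0 30;-42 20 -20 0.005 0 0 30;-35 26 -31 0.005 0 0 30;-30 26 -31 0.005 0 0 30;-26 26 -31 0.005 0 0 30;0 26 -31 0.005 0 0 30;0 26 -31 0.005 0 0 30;0 26 -31 0.005 0 0 30'; python3 -m handwheel '0 26 -31 0.005 0 0 30;0 25 -31 0.005 0 0 30;0 1 -10 0 0 0 30;0 0 0 0 0 0 30;0 0 0 0 0 0 30;0 0 0 0 0 0 30';python3 - <<'E'
from h import *
st()
plan(674.2,219.1,150,5.7)
c=take('wrist');cv2.imwrite('pics/w14.png',c['color'])
E
```

```text
clock: 32.9
position: [0.6291, 0.1393, 0.1866]
ee_rot: [0.472, 0.526, -0.471, 0.527]
ft_force: [-0.2, -1.1, -0.3]
grip_width: 0.456
clock: 33.5
position: [0.6725, 0.2125, 0.1864]
ee_rot: [0.475, 0.523, -0.475, 0.524]
ft_force: [0.1, -0.4, -0.6]
grip_width: 0.451
t 33.5 p [672.5 212.5 186.4] phi 5.55 tilt [ 0.0007 -0.0003] grip 38.6 F [ 0.1 -0.4 -0.6]
pos [672.5 212.5 186.4] d [  1.7   6.6 -36.4] rv [-0.003  0.    -0.001] N 1
36.4 2.3 -6.4 -0.003 0.0 -0.001
```

View pics/w14.png

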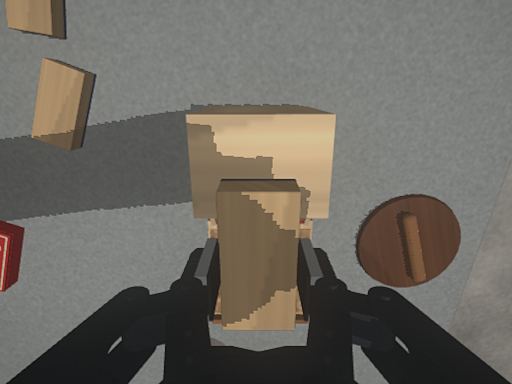

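```bash
python3 -m handwheel '25 1.2 -4 -0.003 0 0 30;18 1 -3 0 0 0 30;7 0 0 0 0 0 30;0 0 0 0 0 0 30;1 0 0 0 0 0 30;0 0 0 0 0 0 30;0 0 0 0 0 0 60;0 0 0 0 0 0 60'; python3 -c "
from h import *
st()"; python3 -m handwheel '-20 0 0 0 0 0 60;-20 0 0 0 0 0 0;0 0 -30 0 0 0 0;0 0 -30 0 0 0 0;10 0 0 0 0 0 0;27 0 0 0 0 0 0;0 0 0 0 0 0 0;0 0 0 0 0 0 0'; python3 -c "
from h import *
st()"
```

```text
clock: 34.35
position: [0.6741, 0.2217, 0.135]
ee_rot: [0.474, 0.525, -0.474, 0.525]
ft_force: [0.3, 0.3, -0.5]
grip_width: 0.702
t 34.35 p [674.1 221.7 135. ] phi 5.84 tilt [0.0005 0.0002] grip 59.9 F [ 0.3  0.3 -0.5]
clock: 35.15
position: [0.6677, 0.2809, 0.1377]
ee_rot: [0.474, 0.525, -0.474, 0.525]
ft_force: [-0.0, -0.8, 0.7]
grip_width: -0.001
t 35.15 p [667.7 280.9 137.7] phi 5.82 tilt [-0.0008 -0.0006] grip -0.1 F [-0.  -0.8  0.7]
```

```bash
python3 -m handwheel '2 0 9 0 0 0 0;0 0 6 0 0 0 0;0 0 4 0 0 0 0;0 0 3 0 0 0 0;0 0 2 0 0 0 0;0 0 2 0 0 0 0;0 0 2 0 0 0 0;0 0 2 0 0 0 0'; python3 -m handwheel '0 0 2 0 0 0 0;0 0 2 0 0 0 0;0 0 0 0 0 0 0;0 0 0 0 0 0 0;0 0 0 0 0 0 0;0 0 0 0 0 0 0;0 0 0 0 0 0 0'; python3 - <<'E'
from h import *
st();c=take('top');cv2.imwrite('pics/t3.png',cv2.resize(c['color'][120:210,140:260],None,fx=5,fy=5));bluefit(c,.037,687,108)
E
```

```text
clock: 35.95
position: [0.6708, 0.2517, 0.1356]
ee_rot: [0.474, 0.525, -0.474, 0.525]
ft_force: [-0.3, 0.3, 0.7]
grip_width: -0.006
clock: 36.65
position: [0.6713, 0.2477, 0.1356]
ee_rot: [0.474, 0.525, -0.474, 0.525]
ft_force: [0.3, 0.1, -0.9]
grip_width: -0.001
t 36.65 p [671.3 247.7 135.6] phi 5.85 tilt [-0.      0.0001] grip -0.1 F [ 0.3  0.1 -0.9]
blue [679.8 108.2  75.   37.6 -89.1]
```

View pics/t3.png

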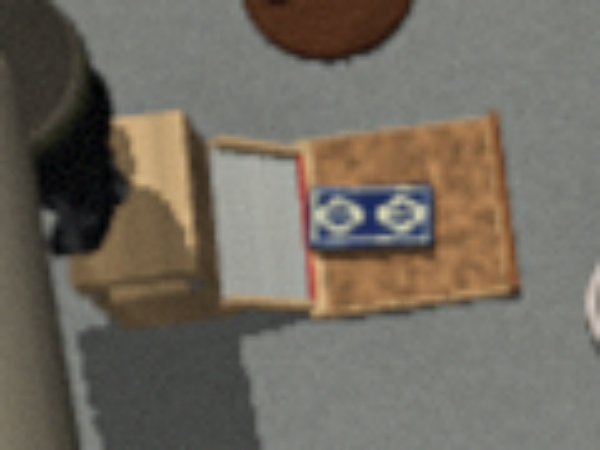

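```bash
python3 -m handwheel '-40 0 0 0 0 0 0;-20 0 10 0 0 0 70;0 0 40 0 0 0 70;0 0 40 0 0 0 70;0 0 30 0 0 0 70;0 0 0 0 0 0 70;0 0 0 0 0 0 70;0 0 0 0 0 0 70'; python3 - <<'E'
from h import *
st();c=take('wrist');r=bluefit(c,.037,681,110)
plan(r[0],r[1],26,r[4]-90,n=5)
E
```

```text
clock: 37.5
position: [0.6833, 0.1299, 0.1955]
ee_rot: [0.474, 0.526, -0.473, 0.525]
ft_force: [-0.1, 0.6, -0.3]
grip_width: 0.821
t 37.5 p [683.3 129.9 195.5] phi 5.94 tilt [-0.0003  0.0009] grip 70.1 F [-0.1  0.6 -0.3]
blue [679.8 109.9  79.8  38.9  89.5]
pos [683.3 130.1 195.4] d [  -3.4  -20.3 -169.4] rv [ 0.113 -0.001  0.   ] N 5
33.9 -1.1 4.0 0.023 -0.0 0.0
33.9 -1.0 4.0 0.023 -0.0 0.0
33.9 -0.9 4.0 0.023 -0.0 0.0
33.9 -0.8 4.0 0.023 -0.0 0.0
33.9 -0.7 4.0 0.023 -0.0 0.0
```

```bash
python3 -m handwheel '35 -2 5 0.028 0 0 70;40 -1 5 0.028 0 0 70;40 -1 5 0.028 0 0 70;35 -1 5 0.028 0 0 70;12 0 0 0 0 0 70;8 0 0 0 0 0 70;0 0 0 0 0 0 70;0 0 0 0 0 0 30' 40; python3 -m handwheel '0 0 0 0 0 0 30;0 0 0 0 0 0 30;0 0 0 0 0 0 30;0 0 0 0 0 0 30';python3 - <<'E'
from h import *
st();x,y=G(1,31.5);print(x,y);plan(x,y,130,3.6)
E
```

```text
clock: 38.35
position: [0.6809, 0.1088, 0.0275]
ee_rot: [0.503, 0.497, -0.501, 0.498]
ft_force: [-0.5, -0.1, 0.5]
grip_width: 0.666
clock: 38.75
position: [0.681, 0.1084, 0.0276]
ee_rot: [0.503, 0.497, -0.501, 0.498]
ft_force: [0.1, 0.8, 7.3]
grip_width: 0.451
t 38.75 p [681.  108.4  27.6] phi -0.56 tilt [0.003  0.0011] grip 38.5 F [0.1 0.8 7.3]
562.720125363255 -260.6993675349801
pos [681.  108.4  27.6] d [-118.3 -369.1  102.4] rv [-0.073 -0.001 -0.003] N 9
-11.5 -12.7 41.1 -0.008 -0.0 -0.0
-11.5 -13.0 41.0 -0.008 -0.0 -0.0
-11.4 -13.4 40.9 -0.008 -0.0 -0.0
-11.4 -13.7 40.8 -0.008 -0.0 -0.0
-11.4 -14.0 40.7 -0.008 -0.0 -0.0
-11.4 -14.4 40.6 -0.008 -0.0 -0.0
-11.4 -14.7 40.5 -0.008 -0.0 -0.0
-11.4 -15.0 40.3 -0.008 -0.0 -0.0
-11.4 -15.4 40.2 -0.008 -0.0 -0.0
```

```bash
python3 -m handwheel '-45 0 0 0 0 0 30;-45 -13 41 -0.008 0 0 30;-12 -13 41 -0.008 0 0 30;0 -13 41 -0.008 0 0 30;0 -14 41 -0.008 0 0 30;0 -14 41 -0.008 0 0 30;0 -14 41 -0.008 0 0 30;0 -15 41 -0.008 0 0 30' 40; python3 -m handwheel '0 -15 40 -0.008 0 0 30;0 -15 40 -0.008 0 0 30;0 0 0 0 0 0 30;0 0 0 0 0 0 30;0 0 0 0 0 0 30';python3 - <<'E'
from h import *
st();x,y=G(1,30);plan(x,y,40,3.6)
c=take('wrist');cv2.imwrite('pics/w15.png',c['color'])
E
```

```text
clock: 39.55
position: [0.5899, -0.1739, 0.1195]
ee_rot: [0.489, 0.511, -0.488, 0.512]
ft_force: [0.4, 0.5, -1.0]
grip_width: 0.454
clock: 40.05
position: [0.5651, -0.2525, 0.1189]
ee_rot: [0.484, 0.516, -0.484, 0.516]
ft_force: [-0.6, 0.3, -1.8]
grip_width: 0.456
t 40.05 p [ 565.1 -252.5  118.9] phi 3.63 tilt [0.0005 0.0008] grip 38.9 F [-0.6  0.3 -1.8]
pos [ 565.1 -252.5  118.9] d [ -2.3  -9.7 -78.9] rv [ 0.001 -0.001 -0.001] N 2
39.5 -1.5 4.8 0.0 -0.0 -0.0
39.5 -1.5 4.8 0.0 -0.0 -0.0
```

View pics/w15.png

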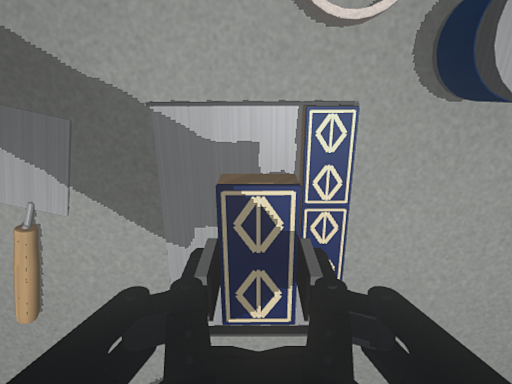

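```bash
python3 -m handwheel '40 -1.5 5 0 0 0 30;35 -1.5 5 0 0 0 30;20 0 0 0 0 0 30;6 0 0 0 0 0 30;0 0 0 0 0 0 30;0 0 0 0 0 0 30;0 0 0 0 0 0 30';python3 -c "
from h import *
st();o=manip.get_obs();print(Ginv(*o['position'][:2]*1000))"
```

```text
clock: 40.8
position: [0.5628, -0.263, 0.0181]
ee_rot: [0.484, 0.515, -0.484, 0.516]
ft_force: [0.2, -1.0, -0.9]
grip_width: 0.455
t 40.8 p [ 562.8 -263.    18.1] phi 3.63 tilt [0.0007 0.0002] grip 38.9 F [ 0.2 -1.  -0.9]
[ 0.92450504 29.15374394]
```

```bash
python3 -m handwheel '1 0 0 0 0 0 30;0 0 0 0 0 0 45;0 0 0 0 0 0 45;-30 0 0 0 0 0 45;-35 0 0 0 0 0 40;0 -24 0 0 0 0 0;0 -26 0 0 0 0 0;0 0 0 0 0 0 0';python3 - <<'E'
from h import *
st();c=take('wrist');r=bluefit(c,.027,*G(1,31),45);print(Ginv(*r[:2]),r[4]); o=manip.get_obs();print(Ginv(*o['position'][:2]*1000))
E
```

```text
clock: 41.6
position: [0.5092, -0.2681, 0.0819]
ee_rot: [0.485, 0.515, -0.485, 0.514]
ft_force: [0.2, -1.7, -0.7]
grip_width: 0.004
t 41.6 p [ 509.2 -268.1   81.9] phi 3.38 tilt [-0.001   0.0004] grip 0.3 F [ 0.2 -1.7 -0.7]
blue [ 562.  -262.3   79.6   40.2  -86.5]
[ 0.14873651 29.96607003] -86.54937648773193
[-50.93705386  27.99156451]
```

```bash
python3 -m handwheel '40 0 -1 0 0 0 0;25 0 -1 0 0 0 0;5 0 0 0 0 0 0;0 10 0 0 0 0 0;0 10 0 0 0 0 0;0 8 0 0 0 0 0;0 4 0 0 0 0 0;0 0 0 0 0 0 0';python3 -m handwheel '0 2 0 0 0 0 0;0 0 0 0 0 0 0';python3 -c "
from h import *
st();o=manip.get_obs();print(Ginv(*o['position'][:2]*1000))"
```

```text
clock: 42.45
position: [0.5451, -0.2629, 0.0123]
ee_rot: [0.484, 0.515, -0.484, 0.516]
ft_force: [-0.1, 0.6, -0.6]
grip_width: 0.001
clock: 42.65
position: [0.546, -0.2629, 0.0119]
ee_rot: [0.484, 0.515, -0.484, 0.515]
ft_force: [0.2, 0.2, -0.1]
grip_width: -0.003
t 42.65 p [ 546.  -262.9   11.9] phi 3.55 tilt [0.0002 0.0001] grip -0.3 F [ 0.2  0.2 -0.1]
[-15.80067773  30.31486733]
```

```bash
python3 -m handwheel '0 2 0 0 0 0 0;0 0 0 0 0 0 0';python3 -m handwheel '0 1.5 0 0 0 0 0;0 0 0 0 0 0 0';python3 -m handwheel '0 1.5 0 0 0 0 0;0 0 0 0 0 0 0';python3 -c "
from h import *
st();o=manip.get_obs();print(Ginv(*o['position'][:2]*1000))"
```

```text
clock: 42.85
position: [0.5481, -0.2628, 0.0118]
ee_rot: [0.484, 0.515, -0.484, 0.515]
ft_force: [-0.3, 0.2, 0.3]
grip_width: 0.001
clock: 43.05
position: [0.5487, -0.263, 0.0117]
ee_rot: [0.484, 0.516, -0.485, 0.515]
ft_force: [-3.8, -0.4, 2.7]
grip_width: -0.001
clock: 43.25
position: [0.5488, -0.263, 0.0115]
ee_rot: [0.484, 0.516, -0.485, 0.514]
ft_force: [-11.2, 0.8, 7.7]
grip_width: -0.001
t 43.25 p [ 548.8 -263.    11.5] phi 3.49 tilt [-0.0039  0.0009] grip -0.1 F [-11.2   0.8   7.7]
[-13.04024783  30.08084466]
```

Seated at the expected -13. Now retreat and go to the next block near (450,242).

```bash
python3 -m handwheel '0 -8 0 0 0 0 0;-50 0 0 0 0 0 40;-50 0 0 0 0 0 70;-40 0 0 0 0 0 70;0 0 0 0 0 0 70;0 0 0 0 0 0 70'; python3 - <<'E'
from h import *
st()
c=take('wrist');cv2.imwrite('pics/w16.png',c['color'])
r=bluefit(c,.027,*G(20,31),40);print(Ginv(*r[:2]),r[4])
blocks('top','down1'); plan(450.5,258,150,-15.5)
E
```

```text
clock: 43.85
position: [0.5436, -0.2631, 0.1526]
ee_rot: [0.485, 0.515, -0.484, 0.516]
ft_force: [-0.8, 0.8, -0.4]
grip_width: 0.816
t 43.85 p [ 543.6 -263.1  152.6] phi 3.57 tilt [ 0.0027 -0.0001] grip 69.7 F [-0.8  0.8 -0.4]
blue [ 591.6 -259.8   78.    60.1  -86.2]
[29.89098174 30.53897002] -86.23867392539978
down1 0.72 box [157. 225.  25.  13.] xywha [470.7 259.7  83.6  40.8  74.6] bgr [ 95. 139. 173.]
down1 0.62 box [117. 230.  32.  10.] xywha [456.1 364.9  82.5  40.8  88.4] bgr [ 93. 137. 170.]
down1 0.62 box [327. 170.  11.  12.] xywha [ 629.4 -270.2   41.7   25.6  -29.4] bgr [121. 114. 109.]
down1 0.6 box [317. 184.  18.  12.] xywha [ 582.6 -250.3   63.9   43.4  -86.9] bgr [104.  96.  92.]
pos [ 542.4 -262.6  150.3] d [-9.190e+01  5.206e+02 -3.000e-01] rv [ 0.333 -0.001  0.002] N 12
0.1 -4.9 -43.8 0.028 -0.0 0.0
0.1 -6.2 -43.6 0.028 -0.0 0.0
0.1 -7.4 -43.4 0.028 -0.0 0.0
0.1 -8.6 -43.2 0.028 -0.0 0.0
0.1 -9.8 -43.0 0.028 -0.0 0.0
0.1 -10.9 -42.7 0.028 -0.0 0.0
0.1 -12.1 -42.4 0.028 -0.0 0.0
0.1 -13.3 -42.0 0.028 -0.0 0.0
0.0 -14.5 -41.6 0.028 -0.0 0.0
0.0 -15.6 -41.2 0.028 -0.0 0.0
0.0 -16.7 -40.8 0.028 -0.0 0.0
0.0 -17.9 -40.3 0.028 -0.0 0.0
```

View pics/w16.png

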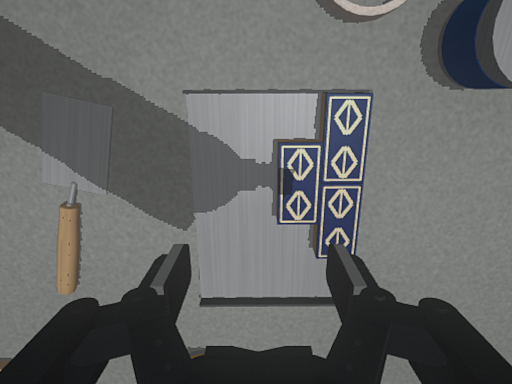

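```bash
python3 -m handwheel '0 -3 -44 0.028 0 0 70;0 -4 -44 0.028 0 0 70;0 -6 -44 0.028 0 0 70;0 -7 -43 0.028 0 0 70;0 -8 -43 0.028 0 0 70;0 -9 -43 0.028 0 0 70;0 -10 -43 0.028 0 0 70;0 -11 -43 0.028 0 0 70';python3 -m handwheel '0 -12 -43 0.028 0 0 70;0 -13 -43 0.028 0 0 70;0 -14 -43 0.028 0 0 70;0 -15 -43 0.028 0 0 70;0 -6 -20 0 0 0 70;0 0 0 0 0 0 70;0 0 0 0 0 0 70;0 0 0 0 0 0 70'; python3 - <<'E'
from h import *
st()
c,_=blocks('wrist','down1');cv2.imwrite('pics/w17.png',c['color'])
E
```

```text
clock: 44.8
position: [0.4963, 0.0879, 0.1508]
ee_rot: [-0.539, -0.458, 0.54, -0.457]
ft_force: [0.8, 0.6, -0.4]
grip_width: 0.821
clock: 45.6
position: [0.4795, 0.2847, 0.1513]
ee_rot: [-0.564, -0.426, 0.564, -0.427]
ft_force: [-0.2, 0.3, -0.5]
grip_width: 0.816
t 45.6 p [479.5 284.7 151.3] phi -15.82 tilt [-0.0005 -0.0011] grip 69.7 F [-0.2  0.3 -0.5]
down1 0.78 box [171.  52.  70. 105.] xywha [455.1 366.6  80.2  42.4  86.6] bgr [103. 138. 165.]
down1 0.59 box [231. 162.  46.  86.] xywha [469.2 264.7  84.5  40.7  74.1] bgr [ 87. 114. 136.]
```

View pics/w17.png

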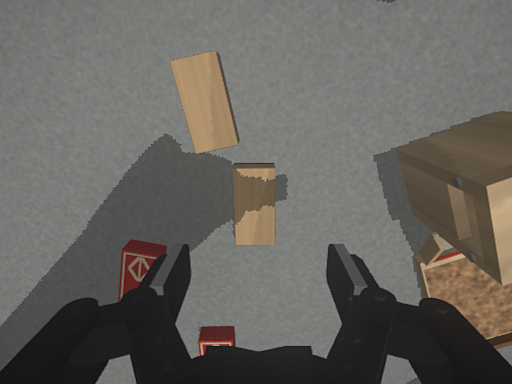

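```bash
python3 - <<'E'
from h import *
plan(468.8,262.5,11,-15.8,n=4)
E
```

```text
pos [479.6 285.1 151.7] d [ -10.8  -22.6 -140.7] rv [-0.001  0.    -0.   ] N 4
35.2 -1.1 6.2 -0.0 0.0 -0.0
35.2 -1.1 6.2 -0.0 0.0 -0.0
35.2 -1.1 6.2 -0.0 0.0 -0.0
35.2 -1.1 6.2 -0.0 0.0 -0.0
```

```bash
python3 -m handwheel '40 -2 8 0 0 0 70;42 -2 8 0 0 0 70;35 -1 8 0 0 0 70;16 0 0 0 0 0 70;7 0 0 0 0 0 70;0 0 0 0 0 0 70;0 0 0 0 0 0 30;0 0 0 0 0 0 30'; python3 -m handwheel '0 0 0 0 0 0 30;0 0 0 0 0 0 30;0 0 0 0 0 0 30';python3 - <<'E'
from h import *
st()
plan(674.2,219.1,190,5.7)
E
```

```text
clock: 46.5
position: [0.4687, 0.2655, 0.0131]
ee_rot: [0.564, 0.427, -0.563, 0.427]
ft_force: [3.0, -0.4, 0.9]
grip_width: 0.489
clock: 46.8
position: [0.4687, 0.2655, 0.0133]
ee_rot: [0.565, 0.427, -0.563, 0.427]
ft_force: [-0.5, -1.0, 6.2]
grip_width: 0.451
t 46.8 p [468.7 265.5  13.3] phi -15.7 tilt [0.002  0.0016] grip 38.5 F [-0.5 -1.   6.2]
pos [468.7 265.5  13.3] d [205.5 -46.4 176.7] rv [-0.373 -0.002 -0.002] N 7
-25.2 30.1 -1.6 -0.053 -0.0 -0.0
-25.2 30.1 0.0 -0.053 -0.0 -0.0
-25.2 30.1 1.6 -0.053 -0.0 -0.0
-25.2 29.9 3.2 -0.053 -0.0 -0.0
-25.2 29.7 4.8 -0.053 -0.0 -0.0
-25.2 29.4 6.4 -0.053 -0.0 -0.0
-25.2 29.0 8.0 -0.053 -0.0 -0.0
```

```bash
python3 -m handwheel '-40 0 0 0 0 0 30;-48 0 0 0 0 0 30;-48 8 0 -0.053 0 0 30;-42 15 0 -0.053 0 0 30;0 36 4 -0.053 0 0 30;0 37 4 -0.053 0 0 30;0 37 6 -0.053 0 0 30;0 37 7 -0.053 0 0 30'; python3 -m handwheel '0 37 7 -0.053 0 0 30;0 0 0 0 0 0 30;0 0 0 0 0 0 30;0 0 0 0 0 0 30';python3 - <<'E'
from h import *
st()
plan(674.2,221.1,150,5.7)
c=take('wrist');cv2.imwrite('pics/w18.png',c['color'])
E
```

```text
clock: 47.6
position: [0.6362, 0.2254, 0.1907]
ee_rot: [0.489, 0.511, -0.488, 0.512]
ft_force: [1.2, 1.1, -0.8]
grip_width: 0.454
clock: 48.0
position: [0.6713, 0.2211, 0.1903]
ee_rot: [0.475, 0.524, -0.475, 0.524]
ft_force: [0.0, -0.4, -0.0]
grip_width: 0.455
t 48.0 p [671.3 221.1 190.3] phi 5.58 tilt [0.0001 0.0008] grip 38.8 F [ 0.  -0.4 -0. ]
pos [671.3 221.1 190.3] d [  2.9   0.  -40.3] rv [-0.002 -0.001 -0.   ] N 1
40.3 2.9 0.3 -0.002 -0.001 -0.0
```

View pics/w18.png

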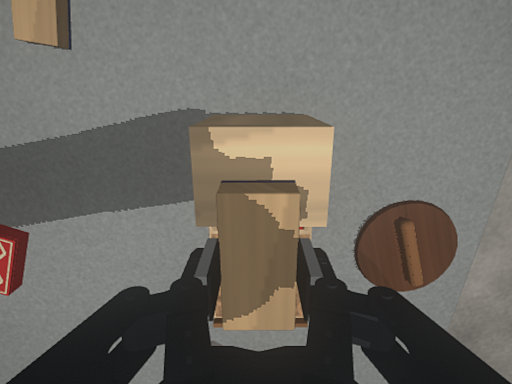

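```bash
python3 -m handwheel '28 1.5 0 -0.002 0 0 30;18 1.3 0 0 0 0 30;6 0 0 0 0 0 30;0 0 0 0 0 0 30;2 0 0 0 0 0 30;0 0 0 0 0 0 30;0 0 0 0 0 0 60;0 0 0 0 0 0 60'; python3 -c "
from h import *
st()"; python3 -m handwheel '-20 0 0 0 0 0 60;-20 0 0 0 0 0 0;0 0 -30 0 0 0 0;0 0 -28 0 0 0 0;10 0 0 0 0 0 0;29 0 0 0 0 0 0;0 0 0 0 0 0 0;0 0 0 0 0 0 0'; python3 -c "
from h import *
st()"
```

```text
clock: 48.85
position: [0.675, 0.2207, 0.1363]
ee_rot: [0.475, 0.524, -0.474, 0.524]
ft_force: [0.3, 0.7, 0.0]
grip_width: 0.703
t 48.85 p [675.  220.7 136.3] phi 5.68 tilt [0.0007 0.0004] grip 60.0 F [0.3 0.7 0. ]
clock: 49.65
position: [0.6689, 0.2777, 0.1368]
ee_rot: [0.474, 0.524, -0.475, 0.524]
ft_force: [-0.1, -0.8, 0.3]
grip_width: -0.003
t 49.65 p [668.9 277.7 136.8] phi 5.64 tilt [-0.001  -0.0007] grip -0.2 F [-0.1 -0.8  0.3]
```

```bash
python3 -m handwheel '1 0 8 0 0 0 0;0 0 5 0 0 0 0;0 0 4 0 0 0 0;0 0 2 0 0 0 0;0 0 2 0 0 0 0;0 0 2 0 0 0 0;0 0 2 0 0 0 0;0 0 2 0 0 0 0'; python3 -m handwheel '0 0 2 0 0 0 0;0 0 2 0 0 0 0;0 0 0 0 0 0 0;0 0 0 0 0 0 0;0 0 0 0 0 0 0;0 0 0 0 0 0 0;0 0 0 0 0 0 0'; python3 - <<'E'
from h import *
st();c=take('top');cv2.imwrite('pics/t4.png',cv2.resize(c['color'][120:210,140:260],None,fx=5,fy=5));bluefit(c,.037,687,108)
E
```

```text
clock: 50.45
position: [0.6717, 0.2515, 0.1358]
ee_rot: [0.475, 0.524, -0.475, 0.524]
ft_force: [0.7, 0.6, 0.3]
grip_width: -0.0
clock: 51.15
position: [0.6721, 0.2475, 0.1358]
ee_rot: [0.475, 0.524, -0.475, 0.524]
ft_force: [0.7, 0.7, -0.2]
grip_width: -0.001
t 51.15 p [672.1 247.5 135.8] phi 5.68 tilt [0. 0.] grip -0.1 F [ 0.7  0.7 -0.2]
blue [685.2 121.8  78.6  41.2 -84. ]
```

View pics/t4.png

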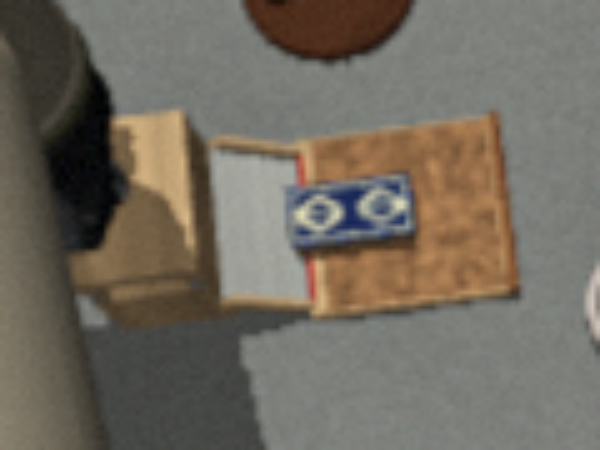

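```bash
python3 -m handwheel '-40 0 0 0 0 0 0;-20 0 10 0 0 0 70;0 0 40 0 0 0 70;0 0 40 0 0 0 70;0 0 20 0 0 0 70;0 0 0 0 0 0 70;0 0 0 0 0 0 70;0 0 0 0 0 0 70'; python3 - <<'E'
from h import *
st();c=take('wrist');r=bluefit(c,.037,685,121);cv2.imwrite('pics/w19.png',c['color'])
plan(r[0],r[1],26,r[4]-90,n=5)
E
```

```text
clock: 52.0
position: [0.6827, 0.1402, 0.1955]
ee_rot: [0.474, 0.525, -0.474, 0.524]
ft_force: [-0.4, 0.2, 0.3]
grip_width: 0.821
t 52.0 p [682.7 140.2 195.5] phi 5.81 tilt [-0.0005  0.0012] grip 70.1 F [-0.4  0.2  0.3]
blue [683.8 122.9  78.9  38.8 -84.3]
pos [682.7 140.2 195.6] d [   1.1  -17.3 -169.6] rv [ 0.002 -0.001  0.   ] N 5
33.9 -0.1 3.5 0.0 -0.0 0.0
33.9 -0.1 3.5 0.0 -0.0 0.0
33.9 -0.1 3.5 0.0 -0.0 0.0
33.9 -0.1 3.5 0.0 -0.0 0.0
33.9 -0.1 3.5 0.0 -0.0 0.0
```

View pics/w19.png

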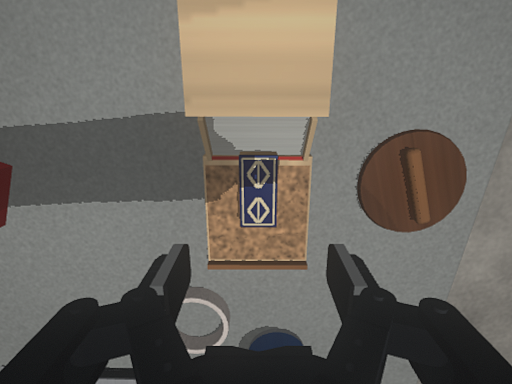

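```bash
python3 -m handwheel '35 0 5 0 0 0 70;40 0 5 0 0 0 70;40 0 5 0 0 0 70;35 0 4 0 0 0 70;12 0 0 0 0 0 70;8 0 0 0 0 0 70;0 0 0 0 0 0 70;0 0 0 0 0 0 30' 40; python3 -m handwheel '0 0 0 0 0 0 30;0 0 0 0 0 0 30;0 0 0 0 0 0 30;0 0 0 0 0 0 30';python3 - <<'E'
from h import *
st();x,y=G(1,-55);print(x,y);plan(x,y,120,3.6)
E
```

```text
clock: 52.85
position: [0.686, 0.1199, 0.0277]
ee_rot: [0.475, 0.524, -0.474, 0.525]
ft_force: [-0.7, 0.0, -0.0]
grip_width: 0.667
clock: 53.25
position: [0.6861, 0.1195, 0.0279]
ee_rot: [0.476, 0.524, -0.474, 0.525]
ft_force: [-1.3, -0.2, 7.5]
grip_width: 0.451
t 53.25 p [686.1 119.5  27.9] phi 5.68 tilt [0.003  0.0011] grip 38.5 F [-1.3 -0.2  7.5]
568.1515053025405 -347.02867954402564
pos [686.1 119.5  27.9] d [-117.9 -466.6   92.1] rv [ 0.036 -0.001 -0.003] N 11
-8.5 -14.8 41.1 0.003 -0.0 -0.0
-8.4 -14.7 41.2 0.003 -0.0 -0.0
-8.4 -14.6 41.2 0.003 -0.0 -0.0
-8.4 -14.4 41.3 0.003 -0.0 -0.0
-8.4 -14.3 41.3 0.003 -0.0 -0.0
-8.4 -14.2 41.4 0.003 -0.0 -0.0
-8.4 -14.0 41.4 0.003 -0.0 -0.0
-8.4 -13.9 41.5 0.003 -0.0 -0.0
-8.4 -13.8 41.5 0.003 -0.0 -0.0
-8.4 -13.6 41.6 0.003 -0.0 -0.0
-8.4 -13.5 41.6 0.003 -0.0 -0.0
```

```bash
python3 -m handwheel '-45 0 0 0 0 0 30;-45 -15 41 0 0 0 30;-12 -15 41 0.003 0 0 30;0 -15 42 0.003 0 0 30;0 -15 42 0.003 0 0 30;0 -14 42 0.003 0 0 30;0 -14 42 0.003 0 0 30;0 -14 42 0.003 0 0 30' 40; python3 -m handwheel '0 -14 42 0.003 0 0 30;0 -14 42 0.003 0 0 30;0 -14 42 0.003 0 0 30;0 -13 42 0.003 0 0 30;0 0 8 0.003 0 0 30;0 0 0 0 0 0 30;0 0 0 0 0 0 30;0 0 0 0 0 0 30';python3 - <<'E'
from h import *
st();x,y=G(1,-58);plan(x,y,40,3.6)
c=take('wrist');cv2.imwrite('pics/w20.png',c['color'])
E
```

```text
clock: 54.05
position: [0.6121, -0.1742, 0.1195]
ee_rot: [0.48, 0.52, -0.479, 0.52]
ft_force: [-0.1, -0.2, -0.3]
grip_width: 0.458
clock: 54.85
position: [0.5721, -0.35, 0.1187]
ee_rot: [0.483, 0.517, -0.482, 0.517]
ft_force: [-0.4, -0.6, -0.5]
grip_width: 0.451
t 54.85 p [ 572.1 -350.   118.7] phi 3.94 tilt [0.0005 0.0011] grip 38.5 F [-0.4 -0.6 -0.5]
pos [ 572.1 -350.   118.7] d [ -3.8  -0.  -78.7] rv [ 0.006 -0.001 -0.001] N 2
39.3 -1.9 -0.1 0.003 -0.001 -0.0
39.3 -1.9 -0.1 0.003 -0.001 -0.0
```

View pics/w20.png

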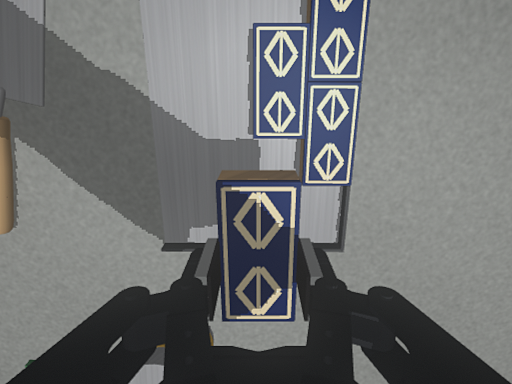

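```bash
python3 -m handwheel '40 -2 1 0.006 0 0 30;35 -2 1 0 0 0 30;19 0 0 0 0 0 30;5 0 0 0 0 0 30;0 0 0 0 0 0 30;0 0 0 0 0 0 30;0 0 0 0 0 0 30';python3 - <<'E'
from h import *
st();o=manip.get_obs();print(Ginv(*o['position'][:2]*1000))
c=take('wrist');cv2.imwrite('pics/w21.png',c['color'])
E
```

```text
clock: 55.6
position: [0.5679, -0.3543, 0.0205]
ee_rot: [0.485, 0.515, -0.484, 0.515]
ft_force: [0.1, 0.1, 0.2]
grip_width: 0.454
t 55.6 p [ 567.9 -354.3   20.5] phi 3.48 tilt [ 0.0013 -0.0004] grip 38.7 F [0.1 0.1 0.2]
[  0.32244861 -62.22575555]
```

View pics/w21.png

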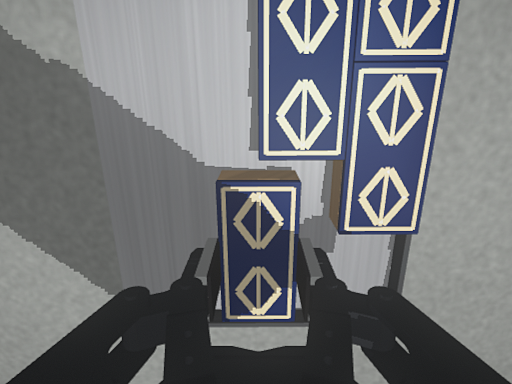

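```bash
python3 -m handwheel '1.5 0 -3 0 0 0 30;0 0 -2 0 0 0 30;0 0 -1 0 0 0 30;0 0 0 0 0 0 30;0 0 0 0 0 0 30';python3 -m handwheel '0 0 -1 0 0 0 30;0 0 0 0 0 0 30';python3 -m handwheel '0 0 -1 0 0 0 30;0 0 0 0 0 0 30';python3 - <<'E'
from h import *
st();o=manip.get_obs();print(Ginv(*o['position'][:2]*1000))
c=take('wrist');cv2.imwrite('pics/w22.png',c['color'])
E
```

```text
clock: 56.15
position: [0.5669, -0.3485, 0.0182]
ee_rot: [0.485, 0.515, -0.485, 0.515]
ft_force: [-0.4, -0.3, -1.1]
grip_width: 0.454
clock: 56.35
position: [0.5668, -0.3474, 0.0181]
ee_rot: [0.485, 0.515, -0.485, 0.515]
ft_force: [-0.5, -0.2, -1.7]
grip_width: 0.456
clock: 56.55
position: [0.5667, -0.3463, 0.0181]
ee_rot: [0.485, 0.515, -0.485, 0.515]
ft_force: [-0.3, -0.9, -1.0]
grip_width: 0.457
t 56.55 p [ 566.7 -346.3   18.1] phi 3.44 tilt [0.     0.0002] grip 39.0 F [-0.3 -0.9 -1. ]
[ -0.3763964  -54.22441516]
```

View pics/w22.png

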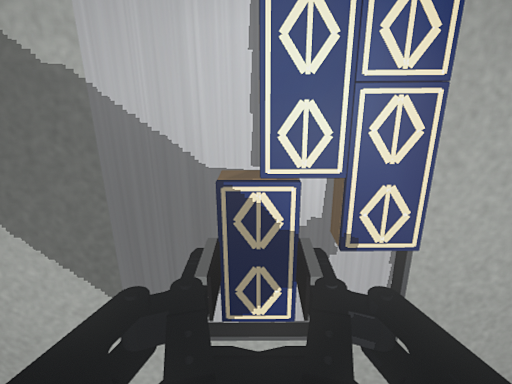

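Nearly touching; a little more.

```bash
python3 -m handwheel '0 0 -0.7 0 0 0 30;0 0 0 0 0 0 30';python3 -m handwheel '0 0 -0.7 0 0 0 30;0 0 0 0 0 0 30';python3 -m handwheel '0 0 -0.7 0 0 0 30;0 0 0 0 0 0 30'
```

```text
clock: 56.8
position: [0.5667, -0.3457, 0.0181]
ee_rot: [0.485, 0.515, -0.485, 0.515]
ft_force: [0.2, -0.6, 0.3]
grip_width: 0.454
clock: 57.0
position: [0.5666, -0.345, 0.0181]
ee_rot: [0.485, 0.515, -0.485, 0.515]
ft_force: [0.6, 0.2, 0.4]
grip_width: 0.456
clock: 57.2
position: [0.5665, -0.3443, 0.0181]
ee_rot: [0.485, 0.515, -0.485, 0.515]
ft_force: [0.2, -0.6, -0.1]
grip_width: 0.456
```

```bash
python3 -m handwheel '0 0 -0.7 0 0 0 30;0 0 0 0 0 0 30';python3 -m handwheel '0 0 -0.7 0 0 0 30;0 0 0 0 0 0 30'; python3 - <<'E'
from h import *
st();o=manip.get_obs();print(Ginv(*o['position'][:2]*1000))
c=take('wrist');cv2.imwrite('pics/w23.png',cv2.resize(c['color'][100:300,190:390],None,fx=3,fy=3,interpolation=0))
E
```

```text
clock: 57.4
position: [0.5665, -0.3436, 0.0181]
ee_rot: [0.485, 0.515, -0.485, 0.515]
ft_force: [-0.4, -0.2, -1.0]
grip_width: 0.454
clock: 57.6
position: [0.5665, -0.3429, 0.0181]
ee_rot: [0.485, 0.515, -0.485, 0.515]
ft_force: [0.5, 0.5, -0.3]
grip_width: 0.449
t 57.6 p [ 566.5 -342.9   18.1] phi 3.44 tilt [-0.      0.0001] grip 38.4 F [ 0.5  0.5 -0.3]
[ -0.41689779 -50.78700449]
```

View pics/w23.png

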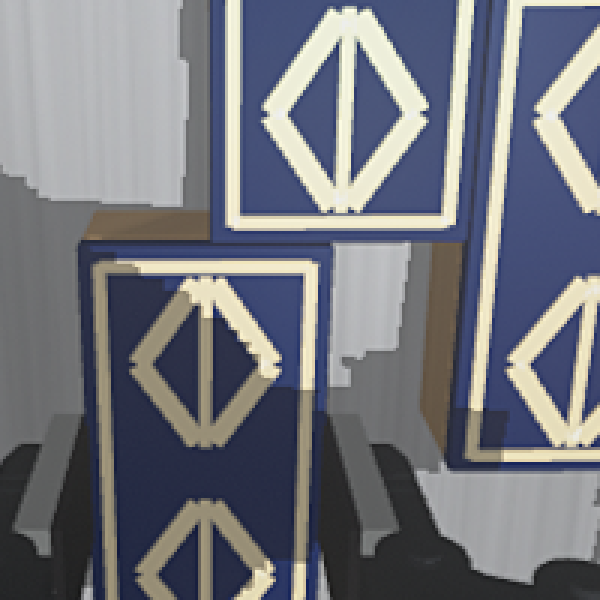

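```bash
python3 - <<'E'
from h import *
c=take('wrist')
for uv in ((270,180),(303,180.2),(335,180.3),(232,180.5),(355,255.5)):
    p=ray(c,[uv],.027)[0,:2]*1000;print(uv,Ginv(*p))
E
```

```text
(270, 180) [ 4.75270906 -7.30716811]
(303, 180.2) [20.03971057 -7.45666259]
(335, 180.3) [34.8699016  -7.55645801]
(232, 180.5) [-12.84836872  -7.48662707]
(355, 255.5) [ 48.01564047 -47.05757965]
```

```bash
python3 -m handwheel '0 0 0 0 0 0 45;0 0 0 0 0 0 45;0 0 0 0 0 0 45;-30 0 0 0 0 0 45;-35 0 0 0 0 0 40;0 -24 0 0 0 0 0;0 -24 0 0 0 0 0;0 0 0 0 0 0 0';python3 - <<'E'
from h import *
st();c=take('wrist');r=bluefit(c,.027,*G(-5,-55),40);print(Ginv(*r[:2]),r[4]); o=manip.get_obs();print(Ginv(*o['position'][:2]*1000));cv2.imwrite('pics/w24.png',c['color'])
E
```

```text
clock: 58.5
position: [0.5156, -0.3473, 0.0836]
ee_rot: [0.485, 0.514, -0.486, 0.514]
ft_force: [-0.1, -0.5, 0.1]
grip_width: 0.002
t 58.5 p [ 515.6 -347.3   83.6] phi 3.25 tilt [-0.0008 -0.0002] grip 0.1 F [-0.1 -0.5  0.1]
blue [ 565.8 -343.5   71.5   40.1  -86.6]
[ -1.0861274  -51.29884837] -86.56915378570557
[-49.58330397 -51.31285471]
```

View pics/w24.png

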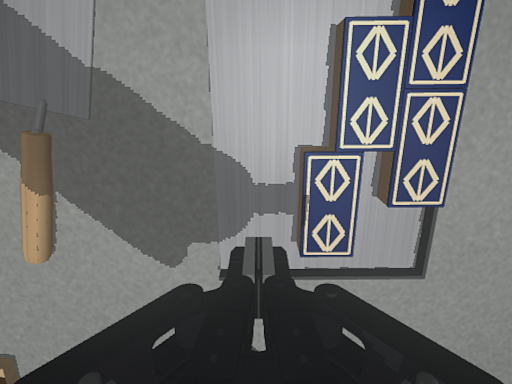

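```bash
python3 -m handwheel '40 0 -1.5 0 0 0 0;25 0 -1 0 0 0 0;6 0 0 0 0 0 0;0 10 0 0 0 0 0;0 10 0 0 0 0 0;0 8 0 0 0 0 0;0 4 0 0 0 0 0;0 0 0 0 0 0 0';python3 -m handwheel '0 2 0 0 0 0 0;0 0 0 0 0 0 0';python3 -c "
from h import *
st();o=manip.get_obs();print(Ginv(*o['position'][:2]*1000))"
```

```text
clock: 59.35
position: [0.5516, -0.3413, 0.0127]
ee_rot: [0.485, 0.515, -0.484, 0.515]
ft_force: [-0.2, 0.7, 0.6]
grip_width: 0.0
clock: 59.55
position: [0.5524, -0.3414, 0.0123]
ee_rot: [0.485, 0.515, -0.485, 0.515]
ft_force: [0.6, 0.5, -0.9]
grip_width: -0.0
t 59.55 p [ 552.4 -341.4   12.3] phi 3.43 tilt [ 0.0002 -0.    ] grip -0.0 F [ 0.6  0.5 -0.9]
[-14.3348182  -48.41660114]
```

```bash
python3 -m handwheel '0 1.5 0 0 0 0 0;0 0 0 0 0 0 0';python3 -m handwheel '0 1.5 0 0 0 0 0;0 0 0 0 0 0 0';python3 -c "
from h import *
st();o=manip.get_obs();print(Ginv(*o['position'][:2]*1000))"; python3 -m handwheel '0 -8 0 0 0 0 0;-50 0 0 0 0 0 40;-50 0 0 0 0 0 70;-40 0 0 0 0 0 70;0 0 0 0 0 0 70;0 0 0 0 0 0 70'; python3 - <<'E'
from h import *
st()
c=take('wrist');cv2.imwrite('pics/w25.png',c['color'])
blocks('top','down1')
E
```

```text
clock: 59.75
position: [0.5537, -0.3414, 0.0122]
ee_rot: [0.485, 0.515, -0.485, 0.515]
ft_force: [-0.5, -0.3, 0.6]
grip_width: -0.002
clock: 59.95
position: [0.5539, -0.3415, 0.012]
ee_rot: [0.485, 0.515, -0.485, 0.514]
ft_force: [-6.5, 0.5, 3.5]
grip_width: -0.0
t 59.95 p [ 553.9 -341.5   12. ] phi 3.39 tilt [-0.0025  0.0006] grip -0.0 F [-6.5  0.5  3.5]
[-12.89727963 -48.56908362]
clock: 60.55
position: [0.5477, -0.3418, 0.153]
ee_rot: [0.485, 0.514, -0.484, 0.515]
ft_force: [-0.1, -0.4, -1.6]
grip_width: 0.815
t 60.55 p [ 547.7 -341.8  153. ] phi 3.44 tilt [ 0.0023 -0.0005] grip 69.6 F [-0.1 -0.4 -1.6]
down1 0.91 box [119. 230.  30.  11.] xywha [456.  362.3  84.5  40.8  88.4] bgr [ 91. 134. 168.]
down1 0.55 box [316. 185.  25.  12.] xywha [ 583.2 -258.7   83.2   45.6   88.3] bgr [113. 104.  99.]
down1 0.54 box [328. 166.  27.  15.] xywha [ 628.1 -298.7   83.2   40.2  -86.2] bgr [118. 108. 103.]
down1 0.52 box [343. 182.  25.  10.] xywha [ 588.8 -340.    79.5   43.4  -86.9] bgr [106.  99.  96.]
```

View pics/w25.png

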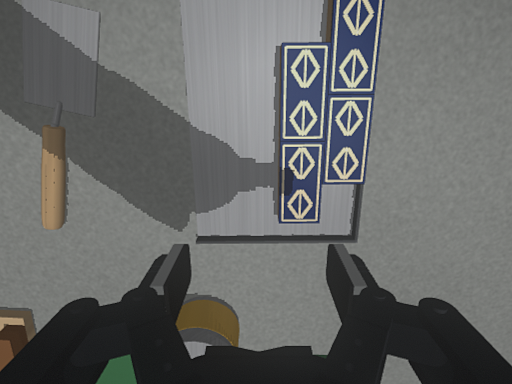

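```bash
python3 - <<'E'
from h import *
c=cv2.imread('pics/w25.png');cv2.imwrite('pics/w25c.png',cv2.resize(c[30:240,260:390],None,fx=2.8*1,fy=2.8,interpolation=0))
plan(456,384,150,-3)
E
```

```text
pos [ 546.7 -341.1  150.6] d [-9.070e+01  7.251e+02 -6.000e-01] rv [ 0.112 -0.001  0.002] N 17
0.1 -2.8 -42.9 0.007 -0.0 0.0
0.1 -3.0 -42.9 0.007 -0.0 0.0
0.1 -3.3 -42.9 0.007 -0.0 0.0
0.1 -3.6 -42.8 0.007 -0.0 0.0
0.1 -3.9 -42.8 0.007 -0.0 0.0
0.1 -4.2 -42.8 0.007 -0.0 0.0
0.1 -4.5 -42.8 0.007 -0.0 0.0
0.1 -4.7 -42.7 0.007 -0.0 0.0
0.1 -5.0 -42.7 0.007 -0.0 0.0
0.1 -5.3 -42.7 0.007 -0.0 0.0
0.1 -5.6 -42.6 0.007 -0.0 0.0
0.1 -5.9 -42.6 0.007 -0.0 0.0
0.1 -6.2 -42.5 0.007 -0.0 0.0
0.0 -6.4 -42.5 0.007 -0.0 0.0
0.0 -6.7 -42.5 0.007 -0.0 0.0
0.0 -7.0 -42.4 0.007 -0.0 0.0
0.0 -7.3 -42.4 0.007 -0.0 0.0
```

View pics/w25c.png

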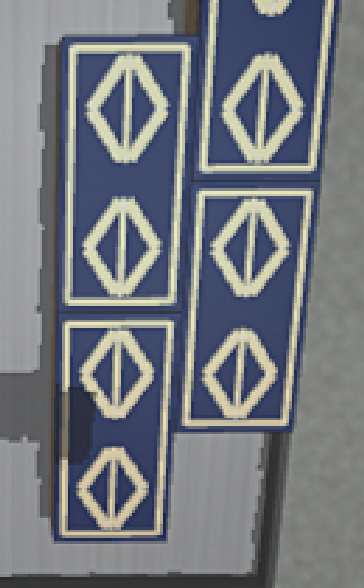

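```bash
python3 -m handwheel '0 -3 -44 0.007 0 0 70;0 -3 -44 0.007 0 0 70;0 -3 -44 0.007 0 0 70;0 -4 -44 0.007 0 0 70;0 -4 -44 0.007 0 0 70;0 -4 -44 0.007 0 0 70;0 -4 -44 0.007 0 0 70;0 -5 -44 0.007 0 0 70';python3 -m handwheel '0 -5 -44 0.007 0 0 70;0 -5 -44 0.007 0 0 70;0 -6 -44 0.007 0 0 70;0 -6 -44 0.007 0 0 70;0 -6 -44 0.007 0 0 70;0 -6 -44 0.007 0 0 70;0 -7 -44 0.007 0 0 70;0 -7 -42 0.007 0 0 70';python3 -m handwheel '0 -6 -20 0 0 0 70;0 0 0 0 0 0 70;0 0 0 0 0 0 70;0 0 0 0 0 0 70'; python3 - <<'E'
from h import *
st()
c,_=blocks('wrist','down1');cv2.imwrite('pics/w26.png',c['color'])
E
```

```text
clock: 61.5
position: [0.5038, 0.0108, 0.1511]
ee_rot: [0.499, 0.501, -0.499, 0.501]
ft_force: [0.1, 0.5, 0.3]
grip_width: 0.825
clock: 62.3
position: [0.4629, 0.3616, 0.1508]
ee_rot: [-0.512, -0.487, 0.513, -0.487]
ft_force: [1.2, 0.1, 0.3]
grip_width: 0.821
clock: 62.7
position: [0.4596, 0.3787, 0.1515]
ee_rot: [-0.513, -0.486, 0.514, -0.487]
ft_force: [0.5, -0.8, -0.4]
grip_width: 0.818
t 62.7 p [459.6 378.7 151.5] phi -3.08 tilt [-0.0005 -0.0013] grip 69.9 F [ 0.5 -0.8 -0.4]
down1 0.6 box [231. 150.  48.  84.] xywha [454.1 369.1  82.4  40.6  86.9] bgr [ 90. 118. 141.]
```

View pics/w26.png

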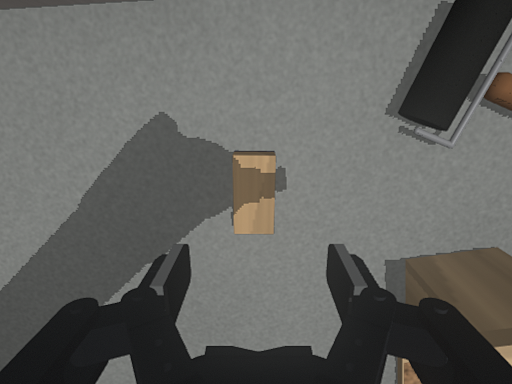

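```bash
python3 - <<'E'
from h import *
plan(454.5,366,11,-3.1,n=4)
E
```

```text
pos [459.7 378.9 152. ] d [  -5.2  -12.9 -141. ] rv [0. 0. 0.] N 4
35.3 -1.1 3.3 0.0 0.0 0.0
35.3 -1.1 3.3 0.0 0.0 0.0
35.3 -1.1 3.3 0.0 0.0 0.0
35.3 -1.1 3.3 0.0 0.0 0.0
```

```bash
python3 -m handwheel '40 -2 4.5 0 0 0 70;42 -2 4.5 0 0 0 70;35 -1 4 0 0 0 70;16 0 0 0 0 0 70;7 0 0 0 0 0 70;0 0 0 0 0 0 70;0 0 0 0 0 0 30;0 0 0 0 0 0 30'; python3 -m handwheel '0 0 0 0 0 0 30;0 0 0 0 0 0 30;0 0 0 0 0 0 30';python3 - <<'E'
from h import *
st()
plan(674.2,221.1,190,5.7)
E
```

```text
clock: 63.6
position: [0.4542, 0.3682, 0.0136]
ee_rot: [0.514, 0.487, -0.512, 0.487]
ft_force: [-0.4, -0.0, 0.2]
grip_width: 0.49
clock: 63.9
position: [0.4543, 0.3683, 0.0138]
ee_rot: [0.514, 0.487, -0.512, 0.487]
ft_force: [-1.2, -0.4, 6.5]
grip_width: 0.455
t 63.9 p [454.3 368.3  13.8] phi -2.98 tilt [0.0019 0.0018] grip 38.9 F [-1.2 -0.4  6.5]
pos [454.3 368.3  13.8] d [ 219.9 -147.2  176.2] rv [-0.152 -0.002 -0.002] N 8
-22.0 28.4 16.9 -0.019 -0.0 -0.0
-22.0 28.1 17.4 -0.019 -0.0 -0.0
-22.0 27.8 18.0 -0.019 -0.0 -0.0
-22.0 27.4 18.5 -0.019 -0.0 -0.0
-22.0 27.1 19.0 -0.019 -0.0 -0.0
-22.0 26.7 19.5 -0.019 -0.0 -0.0
-22.0 26.3 20.0 -0.019 -0.0 -0.0
-22.0 25.9 20.5 -0.019 -0.0 -0.0
```

```bash
python3 -m handwheel '-40 0 0 0 0 0 30;-48 0 0 0 0 0 30;-48 22 14 -0.019 0 0 30;-42 28 18 -0.019 0 0 30;0 28 19 -0.019 0 0 30;0 28 19 -0.019 0 0 30;0 28 20 -0.019 0 0 30;0 28 20 -0.019 0 0 30'; python3 -m handwheel '0 28 20 -0.019 0 0 30;0 28 20 -0.019 0 0 30;0 3 0 0 0 0 30;0 0 0 0 0 0 30;0 0 0 0 0 0 30;0 0 0 0 0 0 30';python3 - <<'E'
from h import *
st()
plan(674.8,219.8,150,5.7)
c=take('wrist');cv2.imwrite('pics/w27.png',c['color'])
E
```

```text
clock: 64.7
position: [0.6126, 0.259, 0.1841]
ee_rot: [0.484, 0.515, -0.484, 0.516]
ft_force: [0.1, 0.1, -1.1]
grip_width: 0.452
clock: 65.3
position: [0.6724, 0.2255, 0.1837]
ee_rot: [0.474, 0.525, -0.474, 0.525]
ft_force: [0.1, 0.9, -1.3]
grip_width: 0.454
t 65.3 p [672.4 225.5 183.7] phi 5.82 tilt [-0.0001  0.0009] grip 38.8 F [ 0.1  0.9 -1.3]
pos [672.4 225.5 183.7] d [  2.4  -5.7 -33.7] rv [ 0.002 -0.001 -0.   ] N 1
33.7 1.8 5.9 0.002 -0.001 -0.0
```

View pics/w27.png

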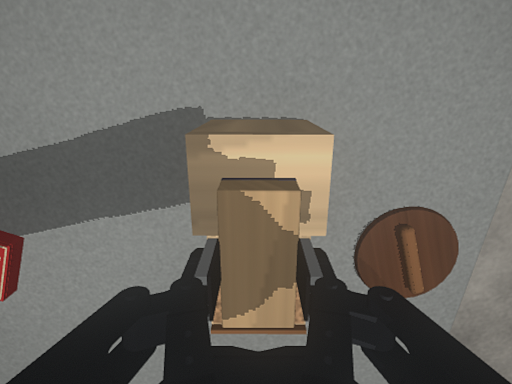

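Down to z ≈ 137 (46 mm).

```bash
python3 -m handwheel '25 1 3 0.002 0 0 30;14 1 3 0 0 0 30;6 0 0 0 0 0 30;0 0 0 0 0 0 30;2 0 0 0 0 0 30;0 0 0 0 0 0 30;0 0 0 0 0 0 60;0 0 0 0 0 0 60'; python3 -c "
from h import *
st()"; python3 -m handwheel '-20 0 0 0 0 0 60;-20 0 0 0 0 0 0;0 0 -30 0 0 0 0;0 0 -28 0 0 0 0;10 0 0 0 0 0 0;29 0 0 0 0 0 0;0 0 0 0 0 0 0;0 0 0 0 0 0 0'; python3 -c "
from h import *
st()"
```

```text
clock: 66.15
position: [0.6758, 0.2185, 0.1363]
ee_rot: [0.475, 0.524, -0.475, 0.524]
ft_force: [0.2, 0.3, -0.5]
grip_width: 0.702
t 66.15 p [675.8 218.5 136.3] phi 5.62 tilt [0.0001 0.0002] grip 59.9 F [ 0.2  0.3 -0.5]
clock: 66.95
position: [0.6699, 0.2755, 0.1371]
ee_rot: [0.475, 0.524, -0.476, 0.524]
ft_force: [0.3, -0.5, 1.2]
grip_width: -0.001
t 66.95 p [669.9 275.5 137.1] phi 5.59 tilt [-0.0012 -0.0007] grip -0.1 F [ 0.3 -0.5  1.2]
```

```bash
python3 -m handwheel '1 0 7 0 0 0 0;0 0 5 0 0 0 0;0 0 3 0 0 0 0;0 0 2 0 0 0 0;0 0 2 0 0 0 0;0 0 2 0 0 0 0;0 0 2 0 0 0 0;0 0 2 0 0 0 0'; python3 -m handwheel '0 0 2 0 0 0 0;0 0 2 0 0 0 0;0 0 0 0 0 0 0;0 0 0 0 0 0 0;0 0 0 0 0 0 0;0 0 0 0 0 0 0;0 0 0 0 0 0 0'; python3 - <<'E'
from h import *
st();c=take('top');cv2.imwrite('pics/t5.png',cv2.resize(c['color'][120:210,140:260],None,fx=5,fy=5));bluefit(c,.037,687,108)
E
```

```text
clock: 67.75
position: [0.6726, 0.2512, 0.1363]
ee_rot: [0.475, 0.524, -0.475, 0.524]
ft_force: [-0.3, 0.6, -0.5]
grip_width: 0.001
clock: 68.45
position: [0.673, 0.2474, 0.1363]
ee_rot: [0.475, 0.524, -0.475, 0.524]
ft_force: [0.3, -1.1, 0.2]
grip_width: -0.001
t 68.45 p [673.  247.4 136.3] phi 5.62 tilt [0.     0.0001] grip -0.1 F [ 0.3 -1.1  0.2]
blue [685.2 114.9  78.8  37.4 -84. ]
```

View pics/t5.png

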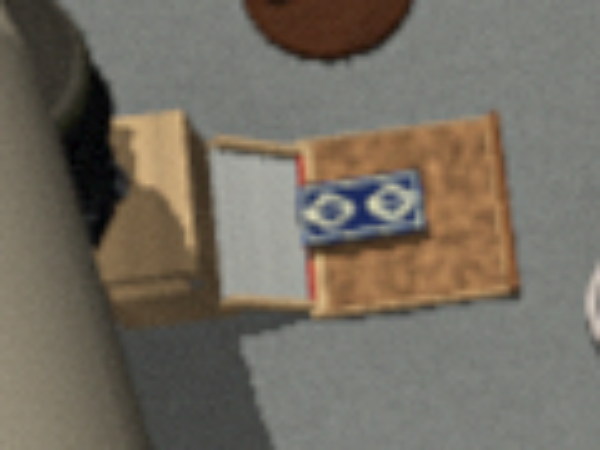

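```bash
python3 -m handwheel '-40 0 0 0 0 0 0;-20 0 10 0 0 0 70;0 0 40 0 0 0 70;0 0 40 0 0 0 70;0 0 25 0 0 0 70;0 0 0 0 0 0 70;0 0 0 0 0 0 70;0 0 0 0 0 0 70'; python3 - <<'E'
from h import *
st();c=take('wrist');r=bluefit(c,.037,685,116)
plan(r[0],r[1],26,r[4]-90,n=5)
E
```

```text
clock: 69.3
position: [0.684, 0.1345, 0.1962]
ee_rot: [0.475, 0.525, -0.474, 0.524]
ft_force: [0.4, 0.3, 0.0]
grip_width: 0.816
t 69.3 p [684.  134.5 196.2] phi 5.72 tilt [-0.0003  0.001 ] grip 69.7 F [0.4 0.3 0. ]
blue [685.5 115.9  79.2  38.9 -84. ]
pos [684.  134.7 196.2] d [   1.5  -18.8 -170.2] rv [-0.004 -0.001  0.   ] N 5
34.0 -0.1 3.8 -0.001 -0.0 0.0
34.0 -0.1 3.8 -0.001 -0.0 0.0
34.0 -0.1 3.8 -0.001 -0.0 0.0
34.0 -0.1 3.8 -0.001 -0.0 0.0
34.0 -0.1 3.8 -0.001 -0.0 0.0
```

```bash
python3 -m handwheel '35 0 5 -0.004 0 0 70;40 0 5 0 0 0 70;40 0 5 0 0 0 70;35 0 4 0 0 0 70;12 0 0 0 0 0 70;8 0 0 0 0 0 70;0 0 0 0 0 0 70;0 0 0 0 0 0 30' 40; python3 -m handwheel '0 0 0 0 0 0 30;0 0 0 0 0 0 30;0 0 0 0 0 0 30;0 0 0 0 0 0 30';python3 - <<'E'
from h import *
st();x,y=G(-39,67);print(x,y);plan(x,y,120,3.6)
E
```

```text
clock: 70.15
position: [0.6873, 0.1148, 0.0282]
ee_rot: [0.475, 0.525, -0.473, 0.525]
ft_force: [0.7, -0.1, 1.4]
grip_width: 0.667
clock: 70.55
position: [0.6874, 0.1144, 0.0284]
ee_rot: [0.475, 0.524, -0.473, 0.525]
ft_force: [0.6, 1.1, 7.2]
grip_width: 0.456
t 70.55 p [687.4 114.4  28.4] phi 5.85 tilt [0.0031 0.001 ] grip 39.0 F [0.6 1.1 7.2]
520.5699927828334 -227.78103945694897
pos [687.4 114.4  28.4] d [-166.8 -342.2   91.6] rv [ 0.039 -0.001 -0.003] N 9
-10.3 -22.3 35.9 0.004 -0.0 -0.0
-10.3 -22.1 36.0 0.004 -0.0 -0.0
-10.3 -22.0 36.1 0.004 -0.0 -0.0
-10.2 -21.8 36.2 0.004 -0.0 -0.0
-10.2 -21.7 36.3 0.004 -0.0 -0.0
-10.2 -21.5 36.4 0.004 -0.0 -0.0
-10.2 -21.4 36.5 0.004 -0.0 -0.0
-10.2 -21.2 36.6 0.004 -0.0 -0.0
-10.2 -21.0 36.7 0.004 -0.0 -0.0
```

```bash
python3 -m handwheel '-45 0 0 0 0 0 30;-45 -22 36 0.004 0 0 30;-14 -22 36 0.004 0 0 30;0 -22 36 0.004 0 0 30;0 -22 36 0.004 0 0 30;0 -22 36 0.004 0 0 30;0 -22 36 0.004 0 0 30;0 -22 37 0.004 0 0 30' 40; python3 -m handwheel '0 -21 37 0.004 0 0 30;0 -21 37 0.004 0 0 30;0 0 0 0.004 0 0 30;0 0 0 0 0 0 30;0 0 0 0 0 0 30;0 0 0 0 0 0 30';python3 - <<'E'
from h import *
st();x,y=G(-39,67);plan(x,y,40,3.6)
c=take('wrist');cv2.imwrite('pics/w28.png',c['color'])
E
```

```text
clock: 71.35
position: [0.5582, -0.146, 0.1225]
ee_rot: [0.482, 0.518, -0.481, 0.518]
ft_force: [1.0, 0.1, -0.2]
grip_width: 0.455
clock: 71.95
position: [0.5231, -0.2201, 0.1218]
ee_rot: [0.484, 0.516, -0.483, 0.516]
ft_force: [0.4, 0.5, -0.7]
grip_width: 0.454
t 71.95 p [ 523.1 -220.1  121.8] phi 3.69 tilt [0.0003 0.0005] grip 38.8 F [ 0.4  0.5 -0.7]
pos [ 523.1 -220.1  121.8] d [ -2.5  -7.7 -81.8] rv [ 0.001 -0.    -0.   ] N 2
40.9 -1.5 3.8 0.001 -0.0 -0.0
40.9 -1.5 3.7 0.001 -0.0 -0.0
```

View pics/w28.png

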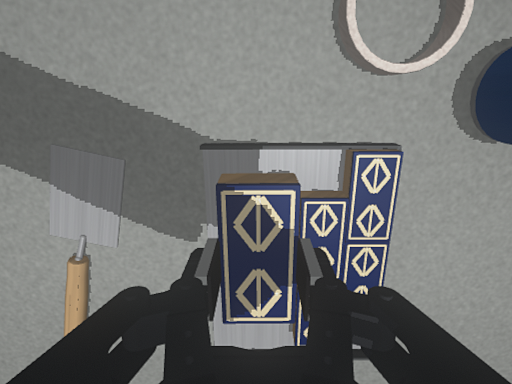

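```bash
python3 -m handwheel '40 -1.5 4 0 0 0 30;35 -1.5 4 0 0 0 30;20 0 0 0 0 0 30;7 0 0 0 0 0 30;0 0 0 0 0 0 30;0 0 0 0 0 0 30;0 0 0 0 0 0 30';python3 -c "
from h import *
st();o=manip.get_obs();print(Ginv(*o['position'][:2]*1000))"
```

```text
clock: 72.7
position: [0.5207, -0.2294, 0.0205]
ee_rot: [0.484, 0.515, -0.484, 0.516]
ft_force: [0.1, 0.7, -1.0]
grip_width: 0.452
t 72.7 p [ 520.7 -229.4   20.5] phi 3.6 tilt [ 0.0013 -0.0002] grip 38.6 F [ 0.1  0.7 -1. ]
[-38.98125756  65.3370875 ]
```

```bash
python3 -m handwheel '1.5 0 -2.5 0 0 0 30;0 0 0 0 0 0 30;0 0 0 0 0 0 45;0 0 0 0 0 0 45;-30 0 0 0 0 0 45;-35 0 0 0 0 0 40;0 -24 0 0 0 0 0;0 -26 0 0 0 0 0';python3 -m handwheel '0 0 0 0 0 0 0;0 0 0 0 0 0 0';python3 - <<'E'
from h import *
st();c=take('wrist');r=bluefit(c,.027,*G(-40,69),43);print(Ginv(*r[:2]),r[4]); o=manip.get_obs();print(Ginv(*o['position'][:2]*1000));cv2.imwrite('pics/w29.png',c['color'])
E
```

```text
clock: 73.5
position: [0.4704, -0.2305, 0.0844]
ee_rot: [0.484, 0.515, -0.484, 0.516]
ft_force: [-0.6, -0.5, -0.0]
grip_width: 0.136
clock: 73.7
position: [0.47, -0.2304, 0.0836]
ee_rot: [0.485, 0.515, -0.484, 0.515]
ft_force: [0.3, -0.3, 0.7]
grip_width: 0.001
t 73.7 p [ 470.  -230.4   83.6] phi 3.52 tilt [0.0008 0.0002] grip 0.1 F [ 0.3 -0.3  0.7]
blue [ 519.2 -225.    79.6   40.   -86. ]
[-40.1756998   69.86568977] -86.040372133255
[-89.11483342  67.757933  ]
```

View pics/w29.png

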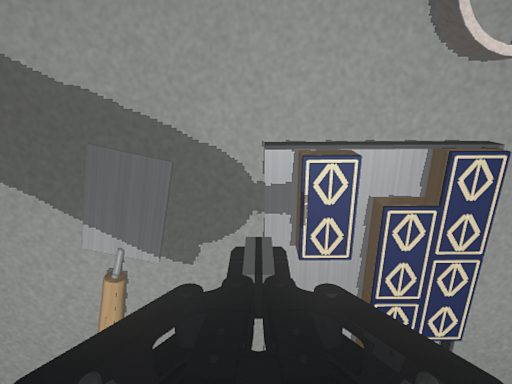

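```bash
python3 -m handwheel '40 0 -1 0 0 0 0;25 0 -1 0 0 0 0;6 0 0 0 0 0 0;0 10 0 0 0 0 0;0 10 0 0 0 0 0;0 8 0 0 0 0 0;0 5 0 0 0 0 0;0 0 0 0 0 0 0';python3 -m handwheel '0 1.5 0 0 0 0 0;0 0 0 0 0 0 0';python3 - <<'E'
from h import *
st();o=manip.get_obs();print(Ginv(*o['position'][:2]*1000))
c=take('wrist');cv2.imwrite('pics/w30.png',cv2.resize(c['color'][120:320,220:420],None,fx=3,fy=3,interpolation=0))
E
```

```text
clock: 74.55
position: [0.504, -0.2262, 0.0129]
ee_rot: [0.484, 0.515, -0.484, 0.516]
ft_force: [-0.4, -1.1, -0.1]
grip_width: 0.0
clock: 74.75
position: [0.5041, -0.2262, 0.0124]
ee_rot: [0.484, 0.515, -0.484, 0.515]
ft_force: [0.6, -0.9, 0.1]
grip_width: -0.001
t 74.75 p [ 504.1 -226.2   12.4] phi 3.54 tilt [0.0002 0.    ] grip -0.1 F [ 0.6 -0.9  0.1]
[-55.30701463  69.57330319]
```

View pics/w30.png

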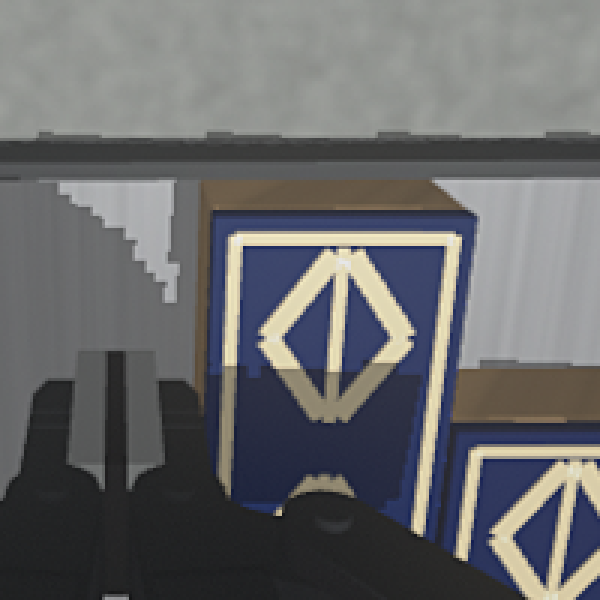

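```bash
python3 -m handwheel '0 -4 0 0 0 0 0;0 0 9 0 0 0 0;0 4 0 0 0 0 0;0 1 0 0 0 0 0;0 1 0 0 0 0 0;0 0 0 0 0 0 0';python3 -m handwheel '0 1.5 0 0 0 0 0;0 0 0 0 0 0 0';python3 - <<'E'
from h import *
st();o=manip.get_obs();print(Ginv(*o['position'][:2]*1000))
E
```

```text
clock: 75.4
position: [0.5066, -0.235, 0.0121]
ee_rot: [0.484, 0.515, -0.484, 0.515]
ft_force: [-0.5, -0.4, -0.3]
grip_width: -0.0
clock: 75.6
position: [0.5068, -0.235, 0.012]
ee_rot: [0.484, 0.516, -0.485, 0.514]
ft_force: [-7.7, 0.3, 5.4]
grip_width: -0.004
t 75.6 p [ 506.8 -235.    12. ] phi 3.52 tilt [-0.0028  0.0006] grip -0.3 F [-7.7  0.3  5.4]
[-53.23315623  60.62481931]
```

Seated at -53. Now push left from the right end.

```bash
python3 -m handwheel '0 -8 0 0 0 0 0;-40 0 0 0 0 0 0;0 18 25 0 0 0 0;0 18 25 0 0 0 0;0 2 0 0 0 0 0;15 0 0 0 0 0 0;24 0 0 0 0 0 0;0 0 0 0 0 0 0';python3 -m handwheel '0 0 0 0 0 0 0'; python3 -c "
from h import *
st();o=manip.get_obs();print(Ginv(*o['position'][:2]*1000))"
```

```text
clock: 76.4
position: [0.5384, -0.2806, 0.0092]
ee_rot: [0.483, 0.518, -0.485, 0.513]
ft_force: [0.1, 1.0, -0.9]
grip_width: 0.0
clock: 76.5
position: [0.5404, -0.282, 0.0125]
ee_rot: [0.484, 0.516, -0.484, 0.515]
ft_force: [-0.9, 0.5, 0.5]
grip_width: 0.007
t 76.5 p [ 540.4 -282.    12.5] phi 3.58 tilt [-0.0018  0.0011] grip 0.6 F [-0.9  0.5  0.5]
[-22.64349185  11.6399028 ]
```

```bash
python3 -m handwheel '0 0 -4 0 0 0 0;0 0 -3 0 0 0 0;0 0 -1 0 0 0 0;0 0 0 0 0 0 0'; python3 -m handwheel '0 0 -1 0 0 0 0;0 0 0 0 0 0 0';python3 -m handwheel '0 0 -1.5 0 0 0 0;0 0 0 0 0 0 0'; python3 -c "
from h import *
st();o=manip.get_obs();print(Ginv(*o['position'][:2]*1000))"
```

```text
clock: 76.9
position: [0.5411, -0.2747, 0.0137]
ee_rot: [0.484, 0.515, -0.484, 0.516]
ft_force: [-0.1, -0.3, -0.1]
grip_width: 0.002
clock: 77.1
position: [0.5407, -0.274, 0.0134]
ee_rot: [0.484, 0.515, -0.484, 0.515]
ft_force: [0.2, -0.3, 0.5]
grip_width: 0.003
clock: 77.3
position: [0.5408, -0.2737, 0.0136]
ee_rot: [0.484, 0.514, -0.485, 0.516]
ft_force: [1.1, -4.2, 1.0]
grip_width: -0.001
t 77.3 p [ 540.8 -273.7   13.6] phi 3.51 tilt [ 0.0011 -0.0017] grip -0.1 F [ 1.1 -4.2  1. ]
[-21.68766904  19.88554327]
```

Seated against the left rim (19.9). Retreat up and inspect.

```bash
python3 -m handwheel '0 0 5 0 0 0 0;-45 0 0 0 0 0 0;-45 0 0 0 0 0 40;-45 0 0 0 0 0 70;-30 -10 -10 0 0 0 70;-30 0 0 0 0 0 70;0 0 0 0 0 0 70;0 0 0 0 0 0 70';python3 - <<'E'
from h import *
st()
c=take('wrist');cv2.imwrite('pics/w31.png',cv2.resize(c['color'],None,fx=1.5,fy=1.5)[:576,:768])
E
```

```text
clock: 78.1
position: [0.5304, -0.2679, 0.2084]
ee_rot: [0.484, 0.515, -0.484, 0.515]
ft_force: [-0.4, -0.0, -0.4]
grip_width: 0.821
t 78.1 p [ 530.4 -267.9  208.4] phi 3.57 tilt [0.0006 0.0005] grip 70.2 F [-0.4 -0.  -0.4]
```

View pics/w31.png

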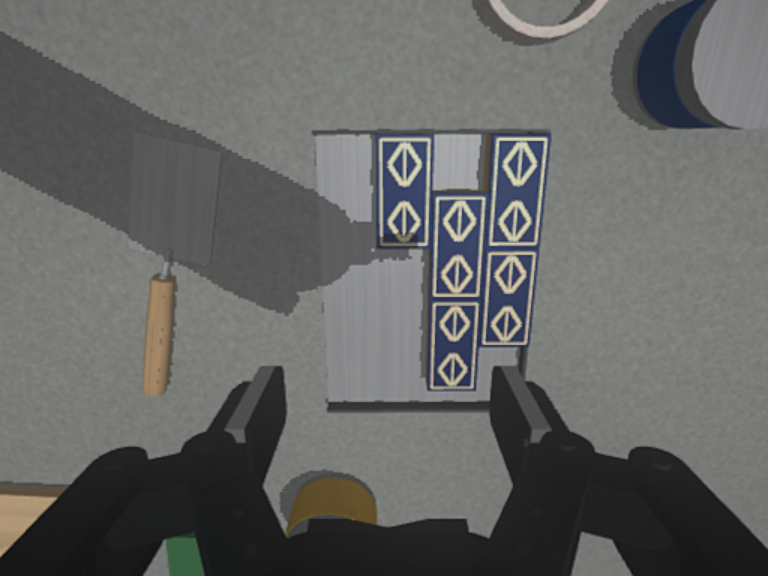

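```bash
python3 - <<'E'
from h import *
c=take('wrist');i=c['color']
cv2.imwrite('pics/w32.png',cv2.resize(i[80:275,205:372],None,fx=3,fy=3,interpolation=cv2.INTER_NEAREST))
# cream frames -> outer contour per block
b=i.astype(int);cream=((b[...,2]>b[...,0]+8)&(b[...,2]>95)).astype(np.uint8)
cs,_=cv2.findContours(cream,cv2.RETR_EXTERNAL,cv2.CHAIN_APPROX_NONE)
for k in cs:
    p=ray(c,k[:,0],.027)[:,:2]*1000
    (x,y),(w,h),a=cv2.minAreaRect(p.astype(np.float32))
    if w<h:w,h,a=h,w,a+90
    if 55<w<90: print(np.round(Ginv(x,y),1),round(w,1),round(h,1),round((a+90)%180-90+90-YG,2))
E
```

```text
[ -76.8 -198.9] 69.7 46.2 88.42
[ 20.1 -47.5] 74.3 35.6 0.13
[60.1 -8. ] 75.3 35.6 0.14
[19.9 32.8] 74.2 35.5 -0.04
[-20.2  71.2] 74.3 35.3 0.25
[60.  72.2] 74.0 35.5 0.01
[ 68.9 180.4] 73.9 20.8 89.94
```

View pics/w32.png

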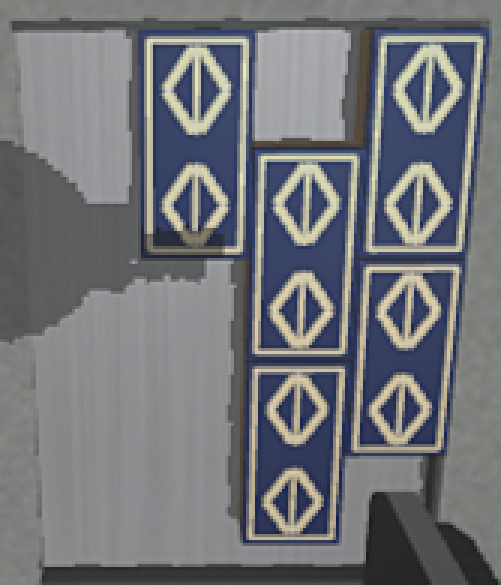

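```bash
python3 - <<'E'
from h import *
st();c=take('top')
for n in ['tin_blue','tin_yellow','brayer','palette_knife','tape_roll']:
    r=cams.outline_of('top',n)
    if r: print(n,np.round(r[0]['box'],1))
print(hand_in())
E
```

```text
t 78.2 p [ 529.7 -267.8  206.9] phi 3.56 tilt [-0.0021  0.0011] grip 69.7 F [-0.1  0.4 -0.7]
tin_blue [272.8 128.1  27.   28.5]
tin_yellow [407.  201.4  30.6  29.4]
brayer [ 84.  144.2  41.   49. ]
palette_knife [317.2 249.2   9.8  19.7]
tape_roll [258.7 169.3  24.8  25.2]
the job is handed in; nothing more can be done
None
```

The brick repeat is finished and handed in at about 78 s. All five blocks lie face up in the galley: two in the first course, two in the second and one in the third, laid in the order asked. The up1 block went in first. The four face-down blocks were each tipped off the chute shelf, picked up from the tray, laid, and pushed snug.

**Positions (last wrist picture, galley x/y in mm):** the block centres were at (60, 72), (60, -8), (20, 33), (20, -47.5) and (-20, 71). All were square to within 0.25° and the gaps between blocks were well under 1 mm. The fifth block may stand about 1 mm off the left rim, although my last push met 4 N there.

**Things left alone:** the tins, brayer and tape roll showed in the same places as at the start, within a few pixels. The palette knife was only partly in that last top-camera detection because the arm hid it, but the wrist pictures showed it lying undisturbed.

**What went differently:**
- My first push on the second block was too high: the fingers pressed down on it with a measured wrist force of about 44 N upward and 22 N sideways. I stopped, lifted, checked the block lay flat and pushed again lower. I could not tell whether that push counts against the 40 N limit, which is for the arm or gripper body. It was the fingertips that touched.
- One waiting block was knocked a few centimetres aside during the run. I found it again before picking it up.

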